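Check-weigh a drying sample and sort it: wet or dry

TASK

Set the tall weighing bottle upright on the pan of the beam balance, let go, and nudge the sliding poise gently along the beam, pushing its knob without gripping it, until the beam, left alone, rests level. If the poise then stands farther from the pan than the small brass limit index, the sample is still wet and the bottle goes into the steel oven tray; if it stands nearer the pan than the index, the sample is dry and the bottle goes onto the white porcelain desiccator plate. Leave the poise where it balanced, set the bottle down gently and keep it upright, never lean on the pan, the beam or the poise, and leave the other things on the bench alone.

Things in the scene. Friction and masses are not known exactly. Their poses are not given: they have to be found in the camera images.
- sample: the tall glass weighing bottle with ground lid that is to be weighed: round, 37 mm across the lid, 32 mm across the body, 71 mm tall; origin at the centre of its underside, z up. Body from 0 to 50 mm height, lid (fixed on) above. Weighs 110 to 190 g, not known beforehand. Starts standing on the bench in front of the balance.
- balance: the fixed grey mechanical beam balance: base 315 mm (y) by 105 mm (x), 26 mm high; origin on the bench under the beam's pivot, which is 78 mm up. Its y axis runs along the beam: pan 90 mm from the pivot at +y, beam to -y. A post 97 mm high at y = -186 mm bears the tilt scale for the beam's pointer (long middle tick = level).
- beam (a joint): tilt of the beam, rad: 0 level, positive pan down (poise must go out, away from the pan), negative pan up; stops at -0.09 and +0.09 (empty pan: -0.09). Damped, settles in 1.5 s when only the bottle touches it; a finger touching the poise falsifies it. Between the stops 1 mm of poise travel outwards lowers the tilt by 0.0074 rad; at a stop only the sign is known.
- pan_top (a point): centre of the pan's flat floor (round steel pan, floor 87 mm across inside a lip 3.5 mm high), about 106 mm above the bench when the beam is level; the pan rises or sinks by 8 mm at the stops and always stays level. Where on the pan the bottle stands does not change the weighing.
- poise (a joint): position of the sliding poise along the beam in m, 0 to 0.11: 0 is nearest the pan (40 mm from the pivot), growing away from the pan. It starts between 0 and 0.02 and stays where it is left; it slides with 1.5 N friction. The balance point lies between 0.035 and 0.105, depending on the bottle's weight.
- poise_knob (a point): middle of the poise's steel knob, 18 mm in diameter, 18 mm high, on a 15 mm neck, 49 mm above the rail's axis (127 mm above the bench with the beam level; up to 14 mm higher or lower at a stop; it leans with the beam). The dark block below (26 mm along the beam, 28 mm across) has its top 33 mm under this point, the rail's top is 43 mm under it: fingers above the rail can push the knob either way.
- poise_edge (a point): end of the poise's reading edge, a small steel tongue reaching from the middle of the poise to the front rail; moves with the poise. Where it stands along the balance's y axis is compared with index_tip (more negative y = farther out).
- index_tip (a point): tip of the small brass limit index clamped on the front graduated rail, a 7 mm wide rider with an upright point. It stands 90 to 125 mm from the pivot and stays there. Compare its place along the balance's y axis with poise_edge.
- oven_tray: fixed shallow rectangular tray of bare steel, 100 mm (x) by 120 mm (y), 16 mm high, 3 mm walls and floor; origin at the centre of its underside. For a wet (heavy) sample.
- desiccator_plate: fixed round white porcelain plate with holes, 110 mm across, its flat top 14 mm above the bench; origin at the centre of its underside. For a dry (light) sample.
- small_bottle: bystander: a shorter weighing bottle, 37 mm across, 51 mm tall, behind the right end of the balance; origin at its underside.
- crucible: bystander: a white lidded porcelain crucible, 45 mm across, 43 mm high, at the front left of the balance; origin at its underside.
- tweezers: bystander: steel tweezers 120 mm long, lying behind the tray and plate; origin at the underside of the middle.
Things that resemble listed ones, but are neither listed nor needed, are in the scene too. What is shaped like the sample but blue or green is not meant.

How it is judged:
By the outcome, as a careful person would: the job done as asked, in the order asked, and still so for the second after the job is handed in, with the robot touching nothing.
It also fails if it takes over 67 s, if anything falls off the work surface, if the arm or the gripper's body presses on something with over 40 N, if the wrist force passes 120 N, or if a joint passes its speed limit or range.

ROBOT

A 6-joint arm with a two-finger parallel gripper is mounted at the origin on a cart in front of the work surface, level with it; the furniture and walls round the work are solid. World frame = base frame: x ahead of the robot, y to its left, z up, the work surface at z = 0. Lengths are in m, angles in rad, forces in N, time in s.
With the tool pointing down it reaches from about 0.4 to 0.925 m from the base axis. Payload 3.4 kg.
Tool frame: the origin (TCP) lies at the very end of the fingers, on their centre line; the grasp point (between the pads) lies 19 mm behind it; x points along the fingers, y is the direction in which the jaws open and shut, and the axes are right-handed (so a half turn about x gives the same grasp; the last joint's range is limited). The gripper opens to 85 mm and grips with 20 to 120 N. Pads are 22 mm wide; open, the fingers measure 114 mm over their backs; the gripper's body (76 mm by 85 mm) begins 54 mm behind the grasp point. The pads swing forward as they close: fully open they stand 13 mm farther back than shut.
Start: joints at [-1.268, 0.307, 1.506, -0, 1.328, -0.073], TCP at [0.212, -0.535, 0.231] pointing down, gripper open.
Joint ranges: [-3.12, 3.12], [-1.05, 2.28], [0.14, 2.33], [-1.42, 4.57], [0.1, 2.73], [-2.68, 2.68]. Speed limits (rad/s): [2.57, 2.57, 3.14, 3.14, 3.14, 3.14].

INTERFACE

Orientations are given as a unit quaternion [x, y, z, w].
In Python, from rig import r gives the robot as it stands.
- The arm moves only by the tool jog_arm, never from a script. Its argument "rows" is text: rows parted by semicolons, each of 4 numbers parted by spaces: the shift along the tool's x, y, z in units of 0.8 m (1.0 is 0.8 m), then the turn about the tool's x in units of 60 degrees (1.0 is 60 degrees). In form: dx dy dz yaw; .... A call has 1 to 20 rows; each row is the pose to reach, as a shift and turn from the pose commanded when the call began, along the tool's axes at that moment; what a row does not reach only later rows make up. A row lasts 1/12 s, in which the tool goes at most 41.7 mm and 7.16 degrees, less where a joint would pass 70% of its speed; a pose out of reach is approached as far as the arm can. A call with a number of a shift or a turn outside -1 to 1 is refused whole. A call with a gripper value outside its range is refused whole. "claw" is the opening, from -1 (shut) to 1 (fully open), so that 0 is half open, set as the call begins (left out, the last holds). The fingers move at their own pace and stop on an object; "squeeze" is the grip in N (left out, the last holds). Time passes only in rows, so rows that repeat a pose let the fingers close. It gives the time, the measured TCP pose, the force and the opening at its end, in the units of the state.
- r.state(): the state, without advancing time (a new reading comes with each control period).
- r.snapshot(name): name is "side" or "top"; returns the picture (420x560x3 uint8, blue, green, red); there is no depth.
- r.camera_info(name): a dict with "intrinsics" (3x3 intrinsics, pixels), "R" (3x3) and "t" (3): a world point X has camera coordinates R X + t. Camera axes: x right, y down, z forward; pixel columns grow to the right and rows downward; lengths in m; the calibration is good to about 2 mm. A picture is of the moment at which its call begins. camera_info takes no time and is no camera call.
- r.sign_off(): hands the job in, once; it reports no verdict.
Trained networks look in the newest picture that a camera, given by its name, has taken for a name from the list of things; names that differ only in an ending like _2 or _b are one class to them, and where a whole thing is asked for, a point or a joint stands for the part that bears it (a point fixed in the world has none). Each returns a list of dicts, best first, with "score" (0 to 1); they miss things now and then, are a little off and sometimes report something else, mostly with a low value. They report only what shows in the picture. A call takes as long as a camera call. They do not tell look-alikes from the thing itself.
- r.find_in(thing, camera): "position" ([row, column] in pixels, amid what is visible of it).
- r.silhouettes(thing, camera): "pixels" (420x560 bool, what is visible of it) and "position" ([row, column] in pixels, amid what is visible of it).
The state is a dict: "time": time; "qpos": joint angles; "joint_vel": joint speeds; "joint_efforts": joint torques, N m; "position": TCP position; "tool_rot": TCP orientation; "wrist_force": force on the tool from outside, world axes, zero at the start; "ft_torque": the same for the moment, N m; "width": finger opening in m.
Only numpy, scipy, OpenCV 4.12 (cv2) and the standard library are available. Lean on these libraries where they do the work, as an engineer would, in place of code of your own. Each camera call takes 0.05 s, during which the arm holds its last target.

## Working session

There is one attempt and no reset: what is moved stays moved. The work goes in short steps, Python scripts to look and compute and a tool call to move; the robot and the scene stay as the last step left them, time stands still between calls to the robot, and variables do not carry over. Pictures are saved under pics/ and viewed, and the job is handed in when it is done.

Besides the shell and the picture viewer there is one more tool, called after ">>>" as name(argument=value, ...) on one line, values as JSON. jog_arm: Moves the arm, as the interface text tells. Its arguments: {"type":"object","properties":{"rows":{"type":"string"},"claw":{"type":"number"},"squeeze":{"type":"number"}},"required":["rows"]}

```bash
ls; mkdir -p pics; python3 - <<'E'
from rig import r
import cv2
print(r.state())
for n in ("side","top"):
    im=r.snapshot(n); cv2.imwrite(f"pics/{n}0.png",im); ci=r.camera_info(n); print(n,ci)
    import numpy as np
    print(-np.array(ci["R"]).T@np.array(ci["t"]))
E
```

```text
pics
{'time': 0.0, 'qpos': array([-1.26747094e+00,  3.07570552e-01,  1.50766341e+00, -4.08974052e-05,
        1.32839638e+00, -7.34955120e-02]), 'joint_vel': array([-1.15595656e-03, -5.29449118e-04,  9.34790621e-05,  4.97010289e-04,
       -6.28194138e-04,  2.44158019e-03]), 'joint_efforts': array([ 3.72818595e-04, -4.57552171e+01, -2.51916522e+01, -5.18826328e-04,
        1.30624574e-02, -1.83005210e-05]), 'position': array([ 0.21133906, -0.53400834,  0.2303862 ]), 'tool_rot': array([-0.69449569, -0.13315691,  0.69468878, -0.13172877]), 'wrist_force': array([0.52743605, 0.73721342, 0.87540488]), 'ft_torque': array([ 0.0062066 , -0.03715109, -0.05149058]), 'width': 0.08554983445091112}
side {'intrinsics': array([[460.46942061,   0.        , 270.01422819],
       [  0.        , 460.46942061, 208.65278265],
       [  0.        ,   0.        ,   1.        ]]), 'R': array([[ 0.89610222, -0.44321104, -0.02376522],
       [-0.22672588, -0.4110586 , -0.88296444],
       [ 0.38157069,  0.79661458, -0.46883794]]), 't': array([-0.56075987,  0.12671109,  0.9771248 ])}
[ 0.15838466 -0.97484115  0.55666798]
top {'intrinsics': array([[441.69311472,   0.        , 285.42305041],
       [  0.        , 441.69311472, 211.96891128],
       [  0.        ,   0.        ,   1.        ]]), 'R': array([[-0.0177697 , -0.99960808,  0.02163145],
       [-0.98238189,  0.01342976, -0.18640133],
       [ 0.18603777, -0.02456264, -0.98223552]]), 't': array([-0.16698396,  0.57074412,  0.95082168])}
[ 0.38083269 -0.15122878  1.0439304 ]
```

View pics/side0.png

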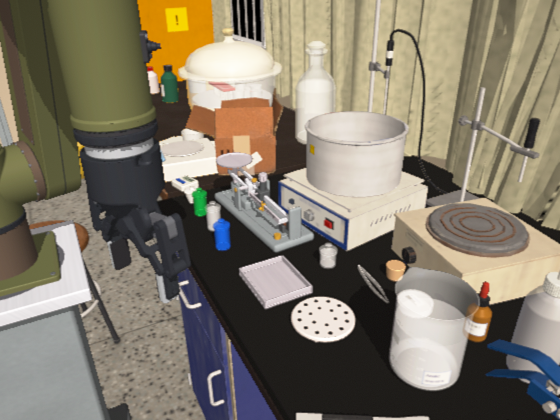

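View pics/top0.png

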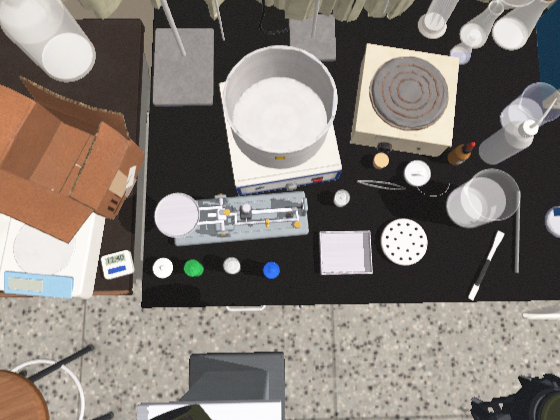

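The side view shows the balance at about (215,265), with the clear sample at (215,213) between the green and blue look-alikes. In the top view the sample is at about (266,232), the crucible at (267,162), the tray at (252,346) and the plate at (241,404). Next I'll run the detectors.

```bash
cat > h.py <<'E'
from rig import r
import numpy as np, cv2
def cam(n):
    c=r.camera_info(n); return np.array(c["intrinsics"]),np.array(c["R"]),np.array(c["t"])
def ray(n,px):
    K,R,t=cam(n); d=R.T@np.linalg.inv(K)@np.array([px[1],px[0],1.0]); return -R.T@t,d/np.linalg.norm(d)
def atz(n,px,z):
    c,d=ray(n,px); return c+d*(z-c[2])/d[2]
def proj(n,X):
    K,R,t=cam(n); p=K@(R@np.array(X)+t); return np.array([p[1]/p[2],p[0]/p[2]])
def tri(ps):
    A=np.zeros((3,3));b=np.zeros(3)
    for n,px in ps:
        c,d=ray(n,px);M=np.eye(3)-np.outer(d,d);A+=M;b+=M@c
    return np.linalg.solve(A,b)
def zoom(n,r0,r1,c0,c1,k,name,im=None):
    im=r.snapshot(n) if im is None else im
    cv2.imwrite("pics/"+name,cv2.resize(im[r0:r1,c0:c1],None,fx=k,fy=k,interpolation=cv2.INTER_CUBIC)); return im
E
python3 - <<'E'
from h import *
np.set_printoptions(precision=4,suppress=True)
zoom("side",140,260,180,340,5,"s1.png");zoom("top",180,285,140,320,4,"t1.png")
for th in ["sample","balance","pan_top","poise_knob","poise_edge","index_tip","oven_tray","desiccator_plate","small_bottle","crucible"]:
    for c in ("side","top"):
        print(th,c,[(np.round(d["position"],1).tolist(),round(d["score"],2)) for d in r.find_in(th,c)[:4]])
print(r.state()["time"])
E
```

```text
sample side [([234.7, 223.6], 0.85), ([199.1, 197.7], 0.83), ([214.7, 211.4], 0.76)]
sample top [([269.8, 269.8], 0.72), ([270.3, 194.4], 0.56), ([263.8, 229.1], 0.49)]
balance side [([208.3, 259.6], 0.86)]
balance top [([216.3, 233.3], 0.88)]
pan_top side [([159.6, 233.8], 0.65)]
pan_top top [([209.6, 178.9], 0.69)]
poise_knob side [([189.5, 265.7], 0.68)]
poise_knob top [([214.2, 245.5], 0.66)]
poise_edge side [([187.3, 261.7], 0.67), ([183.6, 255.7], 0.21)]
poise_edge top [([211.2, 242.8], 0.67)]
index_tip side []
index_tip top [([195.8, 336.6], 0.3)]
oven_tray side [([280.1, 271.2], 0.68)]
oven_tray top [([250.7, 344.3], 0.82), ([265.6, 231.0], 0.41)]
desiccator_plate side [([161.1, 235.3], 0.65), ([318.7, 323.3], 0.6)]
desiccator_plate top [([238.3, 406.0], 0.82)]
small_bottle side [([252.8, 324.5], 0.94)]
small_bottle top [([196.2, 337.8], 0.57)]
crucible side []
crucible top [([263.9, 161.9], 0.64)]
1.2
```

View pics/s1.png

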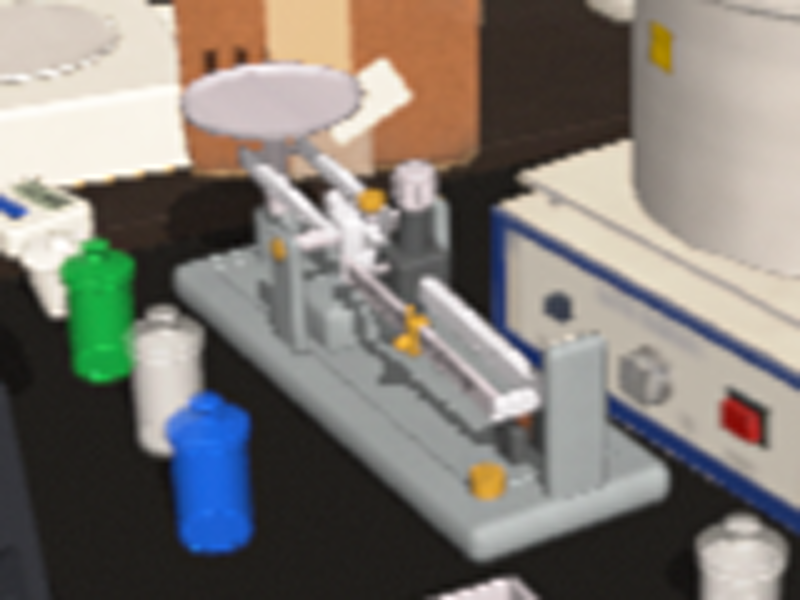

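View pics/t1.png

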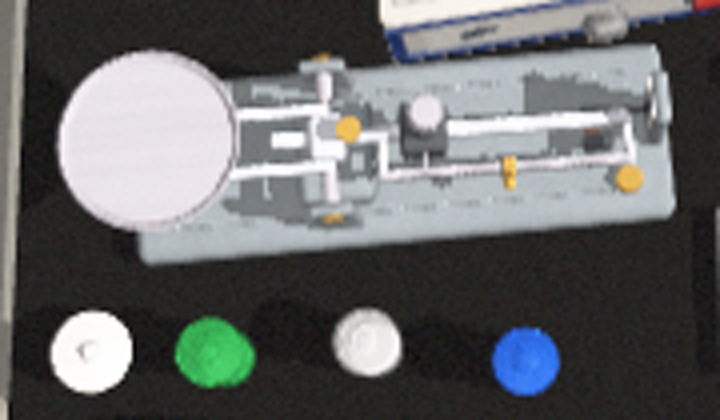

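```bash
python3 - <<'E'
from h import *
np.set_printoptions(precision=4,suppress=True)
def t(x,y): return [180+y/4,140+x/4]
def s(x,y): return [140+y/5,180+x/5]
print("base corners",[atz("top",t(*p),.026)for p in[(145,263),(675,210),(657,45)]], [atz("side",s(*p),.026)for p in[(482,552),(668,475),(176,275)]])
print("pan",tri([("side",s(271,100)),("top",t(148,140))]),atz("top",t(148,140),.114),atz("side",s(271,100),.114))
print("knob",tri([("side",s(416,187)),("top",t(427,113))]),atz("top",t(427,113),.113))
print("index",tri([("side",s(418,312)),("top",t(510,170))]))
print("sample lid",atz("top",t(369,338),.071),atz("top",t(369,341),.06), atz("side",s(168,322),.06))
print("sample tri",tri([("side",s(158,315)),("top",t(370,336))]))
print("tray",atz("top",[251.5,345.8],.012),atz("side",[280.5,275],.012))
print("plate",atz("top",[241.5,404.5],.014),atz("side",[319,323],.014))
K=0
im=r.snapshot("top");zoom("top",180,285,300,440,5,"t2.png",im)
E
```

```text
base corners [array([0.498 , 0.0759, 0.026 ]), array([ 0.5242, -0.2301,  0.026 ]), array([ 0.623 , -0.2222,  0.026 ])] [array([ 0.5192, -0.2471,  0.026 ]), array([ 0.6197, -0.231 ,  0.026 ]), array([0.4982, 0.0647, 0.026 ])]
pan [0.5536 0.0559 0.1162] [0.5536 0.0565 0.114 ] [0.5562 0.0611 0.114 ]
knob [ 0.565  -0.0925  0.1229] [ 0.5664 -0.0917  0.113 ]
index [ 0.542  -0.1361  0.0831]
sample lid [ 0.4498 -0.0572  0.071 ] [ 0.4489 -0.0561  0.06  ] [ 0.4555 -0.0475  0.06  ]
sample tri [ 0.4495 -0.0572  0.0698]
tray [ 0.48  -0.317  0.012] [ 0.4778 -0.3217  0.012 ]
plate [ 0.5012 -0.4566  0.014 ] [ 0.5002 -0.4608  0.014 ]
```

View pics/t2.png

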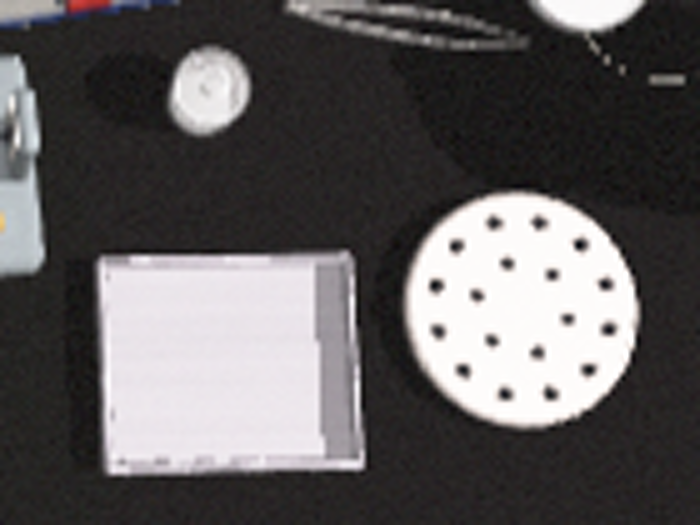

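```bash
cat >> h.py <<'E'
from scipy.spatial.transform import Rotation as Ro
np.set_printoptions(precision=4,suppress=True)
def plan(target,yawdir=None,pos=None,rot=None):
    s=r.state(); p=s["position"] if pos is None else np.array(pos); R=Ro.from_quat(s["tool_rot"]).as_matrix()
    d=R.T@(np.array(target)-p)/0.8
    out=[d]
    if yawdir is not None:
        v=R.T@np.array([yawdir[0],yawdir[1],0]); a=np.arctan2(v[2],v[1])
        a=(a+np.pi/2)%np.pi-np.pi/2
        out.append(np.degrees(a)/60)
    print("t",round(s["time"],2),"pos",s["position"],"w",round(s["width"],4),"F",s["wrist_force"]); print("plan",*out)
def avg(n,k=5): return np.mean([r.snapshot(n).astype(np.float32) for _ in range(k)],0)
U=np.array([0.0853,-0.9964,0])
E
python3 - <<'E'
from h import *
a=avg("side",5); np.save("ref_neg.npy",a); np.save("ref_top_neg.npy",avg("top",3))
b=r.snapshot("side"); print("noise",np.std(b[150:250,180:340]-a[150:250,180:340]))
s=r.state(); print(Ro.from_quat(s["tool_rot"]).as_matrix())
plan([0.4500,-0.057,0.23],U[:2])
print("green/blue",atz("top",[268,193.5],.065),atz("top",[270,271.5],.065))
E
```

```text
noise 0.6550787
[[ 0.      0.368  -0.9298]
 [ 0.     -0.9298 -0.368 ]
 [-1.     -0.     -0.    ]]
t 1.7 pos [ 0.2116 -0.5347  0.2313] w 0.0855 F [-0.0801 -0.2048 -0.6196]
plan [ 0.0016 -0.4455 -0.4968] 0.2782762147800011
green/blue [0.4439 0.0282 0.065 ] [ 0.4367 -0.1428  0.065 ]
```

>>> jog_arm(rows="0 -0.4455 -0.4968 0.278;0 -0.4455 -0.4968 0.278;0 -0.4455 -0.4968 0.278;0 -0.4455 -0.4968 0.278;0 -0.4455 -0.4968 0.278;0 -0.4455 -0.4968 0.278;0 -0.4455 -0.4968 0.278;0 -0.4455 -0.4968 0.278;0 -0.4455 -0.4968 0.278;0 -0.4455 -0.4968 0.278;0 -0.4455 -0.4968 0.278;0.1 -0.4455 -0.4968 0.278;0.1 -0.4455 -0.4968 0.278;0.1 -0.4455 -0.4968 0.278;0.1 -0.4455 -0.4968 0.278;0.1 -0.4455 -0.4968 0.278;0.1 -0.4455 -0.4968 0.278;0.1 -0.4455 -0.4968 0.278;0.1 -0.4455 -0.4968 0.278", claw=0.35, squeeze=20)

```text
time: 3.28
position: [0.4506, -0.0582, 0.1526]
tool_rot: [0.707, 0.029, -0.706, 0.03]
wrist_force: [-0.1, 0.5, 0.3]
width: 0.0577
```

```bash
python3 - <<'E'
from h import *
plan([0.4500,-0.057,0.022],U[:2])
zoom("side",100,260,120,340,3.5,"s2.png")
E
```

```text
t 3.28 pos [ 0.4506 -0.0582  0.1526] w 0.0577 F [-0.0689  0.5041  0.3101]
plan [ 0.1632 -0.0018  0.0011] -0.001218578669901388
```

View pics/s2.png

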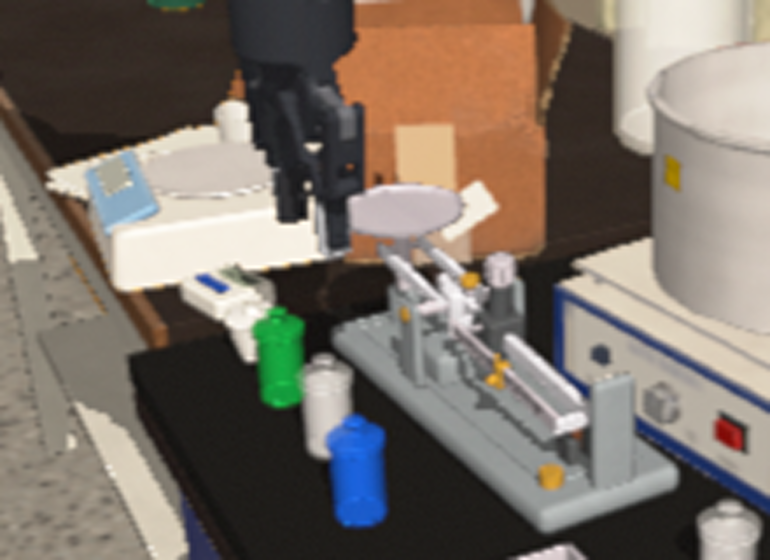

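>>> jog_arm(rows="0.05 -0.0018 0.0011 0;0.1 -0.0018 0.0011 0;0.14 -0.0018 0.0011 0;0.173 -0.0018 0.0011 0;0.173 -0.0018 0.0011 0;0.173 -0.0018 0.0011 0")

```text
time: 3.83
position: [0.4482, -0.0561, 0.0125]
tool_rot: [-0.706, -0.03, 0.707, -0.03]
wrist_force: [0.6, -0.0, 0.4]
width: 0.0577
```

>>> jog_arm(rows="0 0 0 0;0 0 0 0;0 0 0 0;0 0 0 0;0 0 0 0;0 0 0 0", claw=-0.6, squeeze=25)

```text
time: 4.33
position: [0.4506, -0.056, 0.0146]
tool_rot: [0.708, 0.03, -0.705, 0.031]
wrist_force: [-1.2, 0.7, 8.4]
width: 0.0341
```

```bash
python3 - <<'E'
from h import *
plan([0.4500,-0.057,0.14],U[:2])
zoom("side",100,260,120,340,3.5,"s3.png")
E
```

```text
t 4.33 pos [ 0.4506 -0.056   0.0146] w 0.0341 F [-1.2397  0.7288  8.3955]
plan [-0.1568  0.0014  0.0003] 0.0004291203230603262
```

View pics/s3.png

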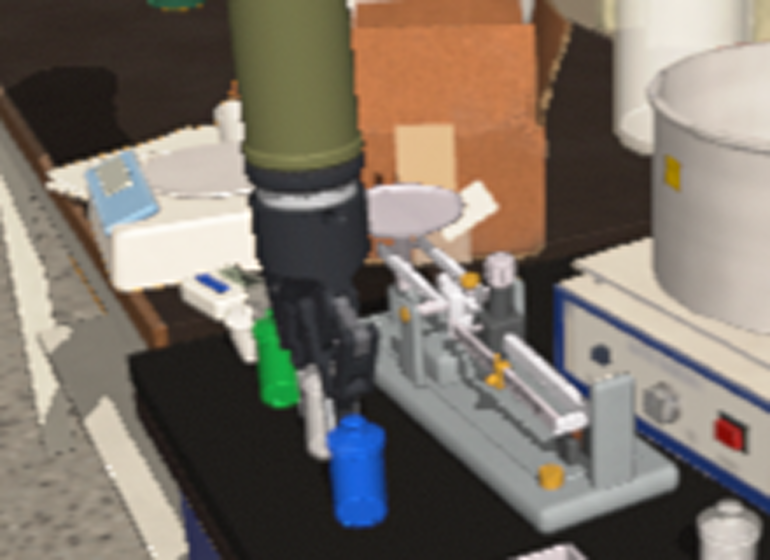

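```bash
python3 - <<'E'
from h import *
plan([0.554,0.058,0.165],U[:2])
E
```

```text
t 4.38 pos [ 0.4506 -0.056   0.0146] w 0.0342 F [ 0.2144 -0.3155  8.0724]
plan [-0.1876 -0.1306 -0.1417] 0.0005367995272807497
```

>>> jog_arm(rows="-0.01 0 0 0;-0.04 0 0 0;-0.09 0 0 0;-0.14 0 0 0;-0.188 0 0 0;-0.188 -0.03 -0.033 0;-0.188 -0.06 -0.065 0;-0.188 -0.09 -0.098 0;-0.188 -0.115 -0.125 0;-0.188 -0.13 -0.141 0;-0.188 -0.13 -0.141 0;-0.188 -0.13 -0.141 0;-0.188 -0.13 -0.141 0")

```text
time: 5.47
position: [0.551, 0.0572, 0.1632]
tool_rot: [-0.706, -0.03, 0.707, -0.031]
wrist_force: [-0.5, 0.4, -0.8]
width: 0.0342
```

```bash
python3 - <<'E'
from h import *
plan([0.554,0.058,0.117],U[:2])
zoom("side",80,260,150,340,4,"s4.png");zoom("top",120,300,100,320,3.5,"t4.png")
E
```

```text
t 5.47 pos [0.551  0.0572 0.1632] w 0.0342 F [-0.4988  0.4059 -0.7922]
plan [ 0.0578 -0.0007 -0.004 ] 0.0006740509843268595
```

View pics/s4.png

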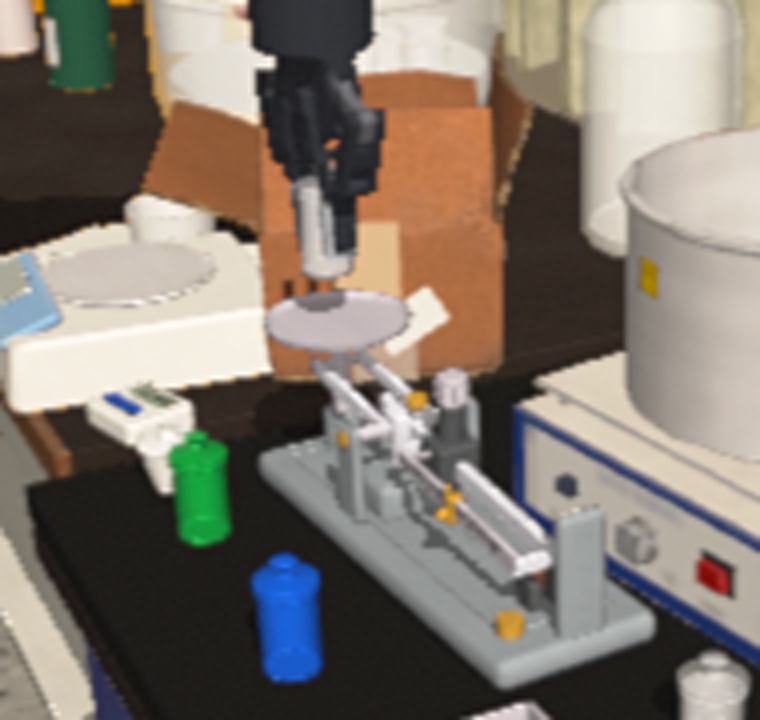

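View pics/t4.png

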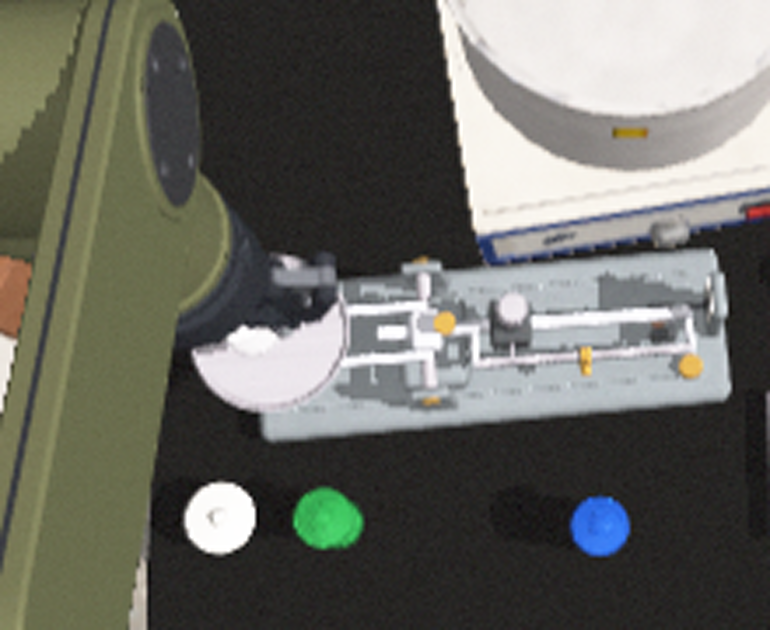

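>>> jog_arm(rows="0.015 -0.0007 -0.004 0;0.028 -0.0007 -0.004 0;0.034 -0.0007 -0.004 0;0.038 -0.0007 -0.004 0;0.042 -0.0007 -0.004 0;0.046 -0.0007 -0.004 0;0.05 -0.0007 -0.004 0;0.053 -0.0007 -0.004 0;0.0555 -0.0007 -0.004 0;0.0565 -0.0007 -0.004 0;0.0565 -0.0007 -0.004 0;0.0565 -0.0007 -0.004 0")

```text
time: 6.57
position: [0.5557, 0.0584, 0.1182]
tool_rot: [0.707, 0.03, -0.706, 0.03]
wrist_force: [0.4, 0.5, -0.3]
width: 0.0346
```

```bash
python3 - <<'E'
from h import *
plan([0.554,0.058,0.117],U[:2])
zoom("side",80,260,150,340,4,"s5.png")
print(proj("side",[.554,.058,.1025]))
E
```

```text
t 6.57 pos [0.5557 0.0584 0.1182] w 0.0346 F [ 0.4038  0.4799 -0.286 ]
plan [0.0015 0.0003 0.0022] 0.00036101606433600573
[164.7113 234.1357]
```

View pics/s5.png

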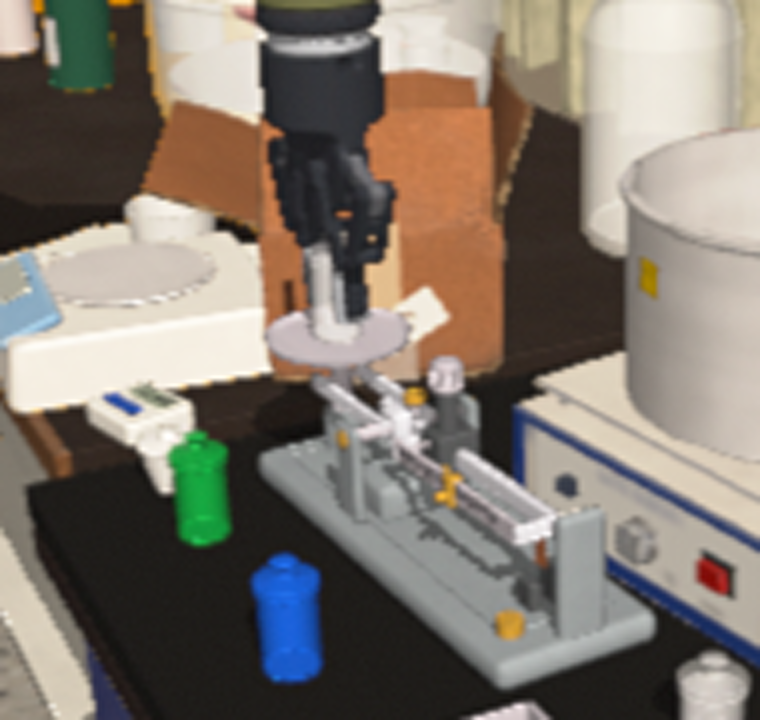

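>>> jog_arm(rows="0 0 0 0;0 0 0 0;0 0 0 0;0 0 0 0;0 0 0 0", claw=0.3)

```text
time: 7.03
position: [0.5557, 0.0585, 0.1182]
tool_rot: [0.707, 0.03, -0.706, 0.03]
wrist_force: [0.3, -0.5, 0.4]
width: 0.0555
```

```bash
python3 - <<'E'
from h import *
plan([0.554,0.058,0.117],U[:2])
zoom("side",80,260,150,340,4,"s6.png")
E
```

```text
t 7.03 pos [0.5557 0.0585 0.1182] w 0.0555 F [ 0.3486 -0.4599  0.3807]
plan [0.0015 0.0004 0.0022] 0.00024580447888352357
```

View pics/s6.png

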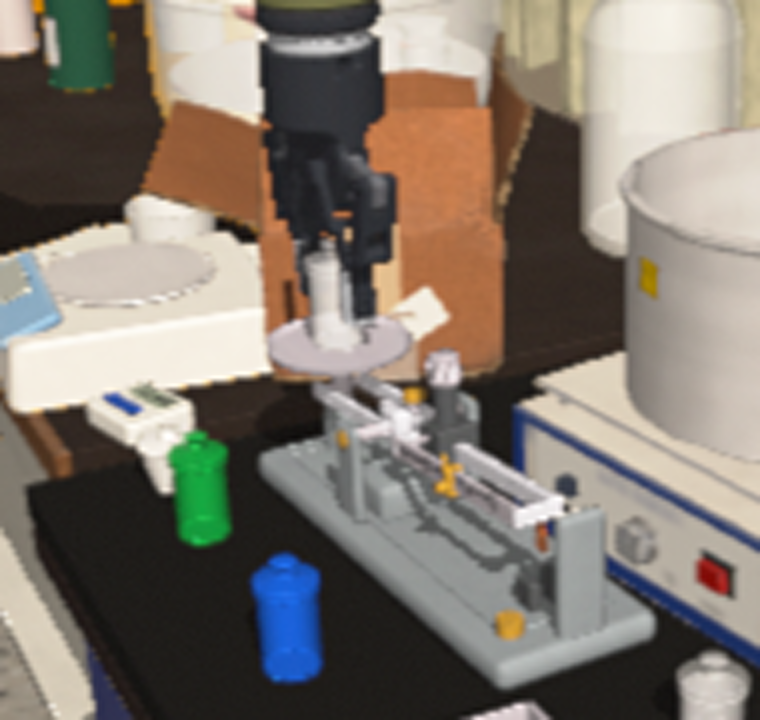

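>>> jog_arm(rows="-0.03 0 0 0;-0.07 0 0 0;-0.11 0 0 0;-0.15 0 0 0;-0.15 0.045 0 0;-0.15 0.09 0 0;-0.15 0.135 0 0;-0.15 0.17 0 0;-0.15 0.18 0 0;-0.15 0.18 0 0;-0.15 0.18 0 0;-0.15 0.18 0 0;-0.15 0.18 0 0;-0.15 0.18 0 0")

```text
time: 8.25
position: [0.5678, -0.0836, 0.2381]
tool_rot: [-0.706, -0.031, 0.706, -0.031]
wrist_force: [-0.1, 0.1, -0.3]
width: 0.0558
```

```bash
python3 - <<'E'
from h import *
a=avg("side",5); np.save("ref_pos.npy",a)
b=np.load("ref_neg.npy")
cv2.imwrite("pics/s7.png",cv2.resize(np.hstack([a[150:235,220:310],b[150:235,220:310]]),None,fx=4.4,fy=4.4,interpolation=cv2.INTER_CUBIC))
zoom("side",80,260,150,340,4,"s8.png",a)
s=r.state();print(s["time"],s["position"],s["width"])
for th in("poise_knob","poise_edge"): print(th,r.find_in(th,"side")[:2])
E
```

```text
8.5 [ 0.568  -0.0845  0.2382] 0.05546929769063447
poise_knob [{'position': [184.2, 262.9], 'score': 0.58}]
poise_edge [][ WARN:0@5.811] global loadsave.cpp:1063 imwrite_ Unsupported depth image for selected encoder is fallbacked to CV_8U.
```

View pics/s7.png

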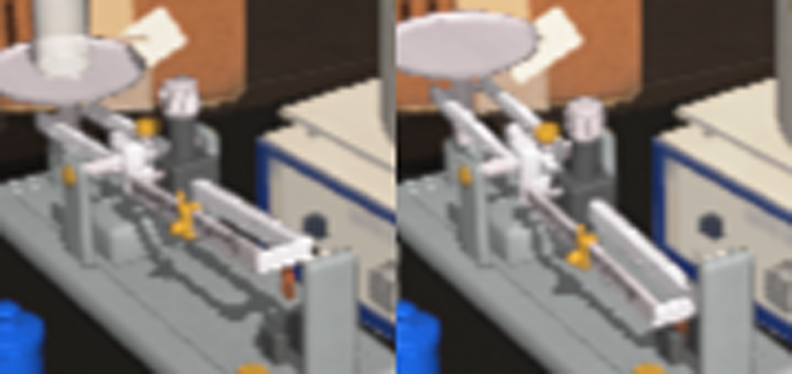

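View pics/s8.png

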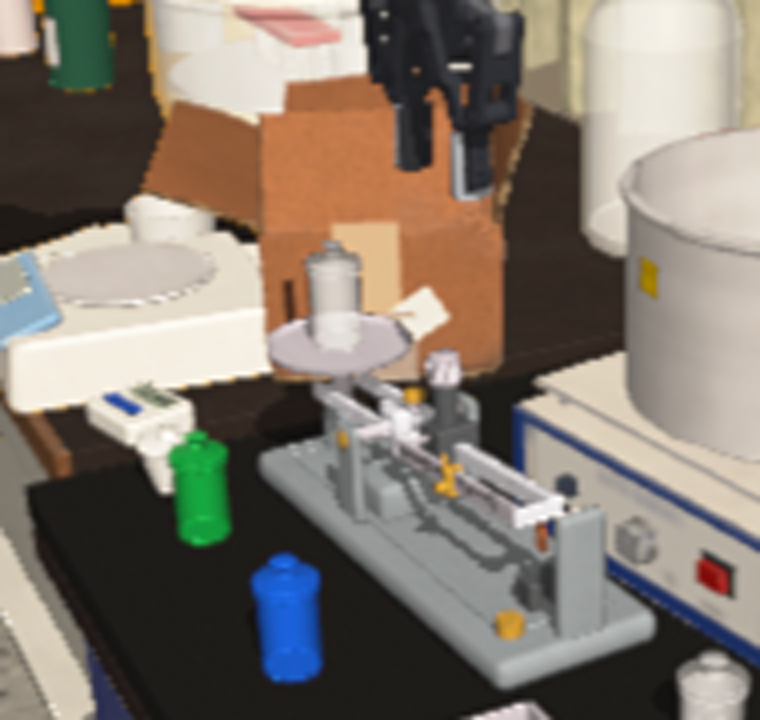

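```bash
python3 - <<'E'
from h import *
def t(x,y): return [180+y/4,140+x/4]
def s(x,y): return [140+y/5,180+x/5]
print("brass",tri([("side",s(372,200)),("top",t(347,128))]))
print("knob px meas 172.5 260.8; pred",proj("side",[.5643,-.084,.132]))
for y in(-.078,-.082,-.086,-.09):print(y,proj("side",[.5643,y,.132]))
a=np.load("ref_pos.npy");b=np.load("ref_neg.npy")
# beam-end displacement by template matching
K=8
def up(im,r0,r1,c0,c1): return cv2.resize(im[r0:r1,c0:c1],None,fx=K,fy=K,interpolation=cv2.INTER_CUBIC)
plan([.5643,-.084,.117],U[:2])
E
```

```text
brass [ 0.5621 -0.0477  0.0992]
knob px meas 172.5 260.8; pred [172.6112 260.9244]
-0.078 [171.7095 259.819 ]
-0.082 [172.3098 260.5548]
-0.086 [172.9136 261.2951]
-0.09 [173.5211 262.0398]
t 8.6 pos [ 0.5679 -0.0848  0.2381] w 0.0556 F [-0.4112  0.3887  0.5733]
plan [ 0.1514 -0.0014  0.0044] 0.0006679451559744531
```

>>> jog_arm(rows="0.03 -0.001 0.004 0;0.06 -0.001 0.004 0;0.06 -0.001 0.004 0;0.06 -0.001 0.004 0;0.06 -0.001 0.004 0;0.1 -0.001 0.004 0;0.13 -0.001 0.004 0;0.15 -0.001 0.004 0;0.15 -0.001 0.004 0;0.15 -0.001 0.004 0", claw=-0.25)

```text
time: 9.43
position: [0.5653, -0.0847, 0.1188]
tool_rot: [0.707, 0.03, -0.706, 0.03]
wrist_force: [-0.3, -0.1, 0.9]
width: 0.032
```

```bash
python3 - <<'E'
from h import *
plan([.5643,-.084,.117],U[:2])
zoom("side",110,250,200,340,5,"s9.png")
E
```

```text
t 9.43 pos [ 0.5653 -0.0847  0.1188] w 0.032 F [-0.3294 -0.0867  0.9277]
plan [ 0.0023 -0.001   0.0012] 0.000214526378420254
```

View pics/s9.png

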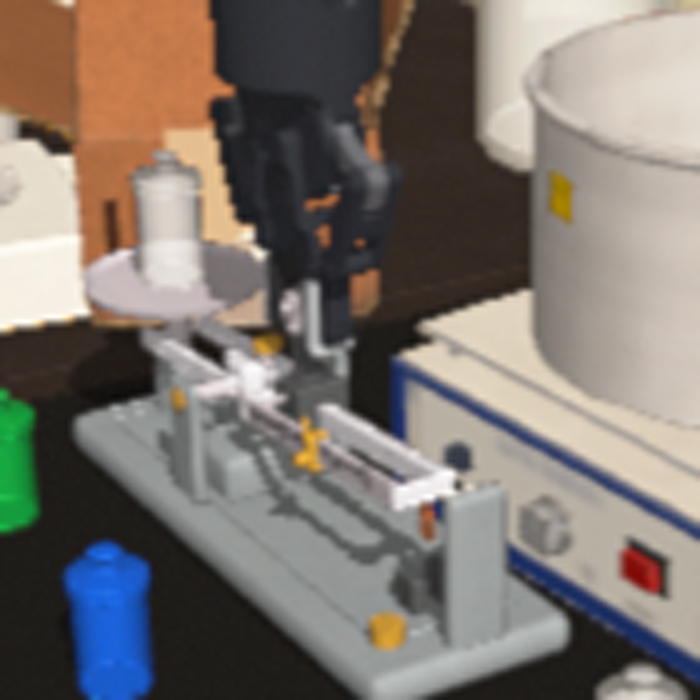

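>>> jog_arm(rows="0 0.004 0 0;0 0.008 0 0;0 0.011 0 0;0 0.014 0 0;0 0.017 0 0;0 0.02 0 0;0 0.023 0 0;0 0.026 0 0;0 0.029 0 0;0 0.032 0 0;0 0.035 0 0;0 0.038 0 0;0 0.041 0 0;0 0.044 0 0;0 0.047 0 0;0 0.05 0 0;0 0.053 0 0;0 0.055 0 0;0 0.055 0 0;0 0.05 0 0")

```text
time: 11.15
position: [0.5683, -0.1253, 0.1182]
tool_rot: [0.707, 0.03, -0.706, 0.03]
wrist_force: [-0.7, 0.2, 0.0]
width: 0.0321
```

```bash
python3 - <<'E'
from h import *
plan([.5643,-.084,.117],U[:2])
zoom("side",110,250,200,340,5,"s10.png")
E
```

```text
t 11.15 pos [ 0.5683 -0.1253  0.1182] w 0.0321 F [-0.7425  0.1632  0.0243]
plan [ 0.0014 -0.0519  0.0006] -0.0002948240982770853
```

View pics/s10.png

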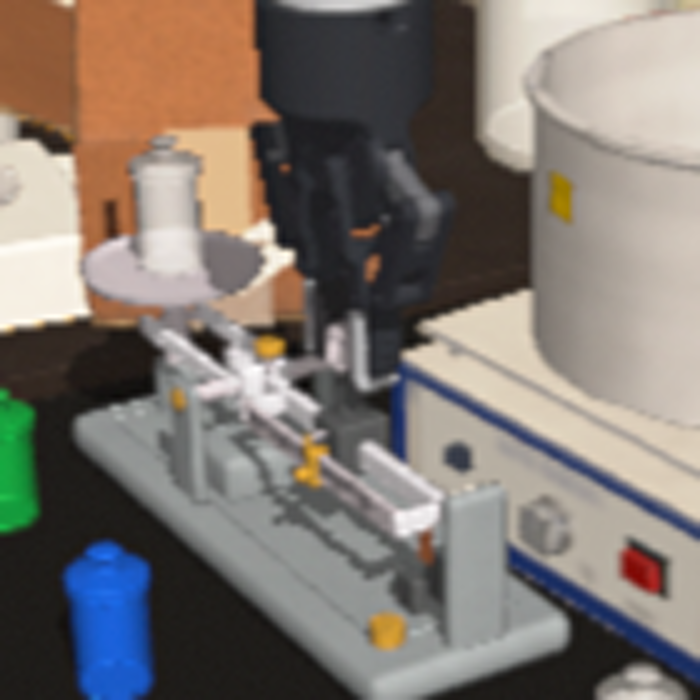

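>>> jog_arm(rows="0 0 0 0;0 0 0 0;0 0 0 0;0 0 0 0;0 0 0 0;0 0 0 0;0 0 0 0;0 0 0 0;0 0 0 0;0 0 0 0;0 0 0 0;0 0 0 0;0 0 0 0;0 0 0 0;0 0 0 0;0 0 0 0")

```text
time: 12.53
position: [0.5681, -0.1244, 0.1181]
tool_rot: [-0.706, -0.03, 0.706, -0.03]
wrist_force: [0.2, 0.0, 0.4]
width: 0.0321
```

```bash
python3 - <<'E'
from h import *
a=avg("side",4); np.save("m1.npy",a)
P=np.load("ref_pos.npy");N=np.load("ref_neg.npy")
sl=lambda x:np.clip(cv2.resize(x[180:240,250:310],None,fx=4.4,fy=8,interpolation=cv2.INTER_CUBIC),0,255)
cv2.imwrite("pics/s11.png",np.hstack([sl(P),sl(a),sl(N)]).astype(np.uint8))
zoom("side",110,250,200,340,4,"s12.png",a.astype(np.uint8))
E
```

```text
(no output)
```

View pics/s11.png

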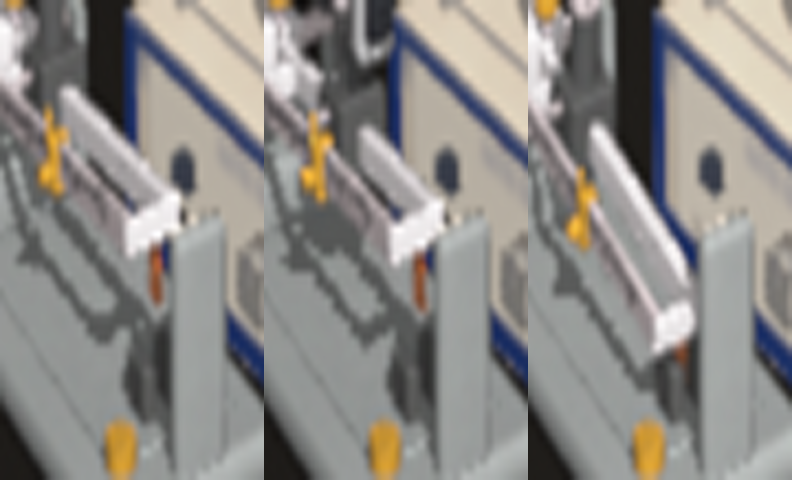

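View pics/s12.png

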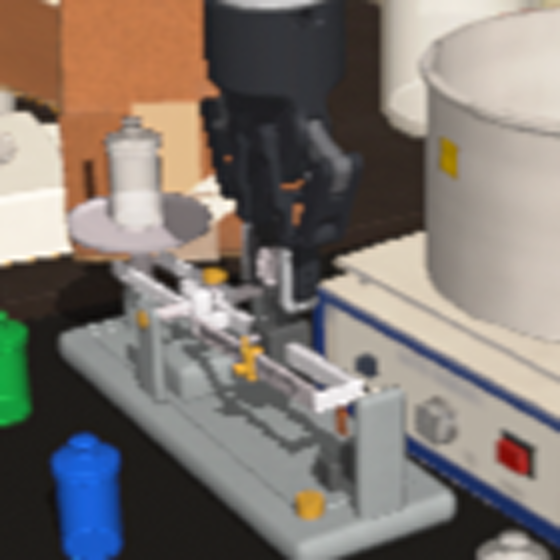

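```bash
cat >> h.py <<'E'
def idx(a):
    w=a[185:225,255:275].astype(float); s=np.clip(w[...,2]-w[...,0]-60,0,None)  # red minus blue
    # local blob
    yy,xx=np.mgrid[185:225,255:275]; s=s*(s>0)
    return np.array([(yy*s).sum(),(xx*s).sum()])/s.sum(), s.sum()
def face(a,cols=range(280,289)):
    # sub-pixel rows of bright end face
    out=[]
    for c in cols:
        w=a[195:245,c].astype(float).mean(-1); s=np.clip(w-150,0,60)
        out.append((s.sum()>0) and (np.arange(195,245)*s).sum()/s.sum())
    return np.array(out)
def panshift(a,ref,r0=125,r1=192,c0=212,c1=254):
    g=lambda x:cv2.cvtColor(np.clip(x,0,255).astype(np.uint8),cv2.COLOR_BGR2GRAY).astype(np.float32)
    A=g(ref);B=g(a)
    # template: lower bottle + pan from ref; search vertical shift, sub-pixel
    best=[]
    ds=np.arange(-1.5,9,0.05)
    for d in ds:
        M=np.float32([[1,0,0],[0,1,-d]]); 
        W=cv2.warpAffine(B,np.float32([[1,0,0],[0,1,d]]),(560,420),flags=cv2.INTER_CUBIC)
        e=W[140:176,222:248]-A[140:176,222:248]; best.append((e**2).mean())
    i=int(np.argmin(best)); return ds[i],best[i]
E
python3 - <<'E'
from h import *
P=np.load("ref_pos.npy");N=np.load("ref_neg.npy");m=np.load("m1.npy")
for n,a in(("P",P),("m",m),("N",N)): print(n,idx(a),face(a))
print(panshift(m,P))
for z in(.098,.106,.114):print(proj("side",[.554,.058,z]))
E
```

```text
P (array([199.2153, 261.4631]), np.float64(2544.7999877929688)) [209.825  210.6387 211.5119 211.049  211.0091 210.63   209.8585 210.5271
 212.5969]
m (array([199.8024, 261.4749]), np.float64(2714.5)) [210.1699 211.435  212.0609 211.8212 211.1201 210.916  210.4984 210.7823
 212.8394]
N (array([206.175 , 261.7138]), np.float64(2354.8000526428223)) [219.3522 220.1996 218.6641 217.7682 216.6847 215.7296 215.2605 214.5467
 216.8514]
(np.float64(0.3000000000000016), np.float32(535.9538))
[166.3284 234.2408]
[163.4496 234.0537]
[160.5526 233.8655]
```

>>> jog_arm(rows="0 -0.004 0 0;0 -0.007 0 0;0 -0.007 0 0;0 -0.007 0 0;0 -0.007 0 0;0 -0.007 0 0;0 -0.007 0 0;0 -0.007 0 0;0 -0.007 0 0;0 -0.007 0 0")

```text
time: 13.57
position: [0.5676, -0.1189, 0.1181]
tool_rot: [-0.706, -0.03, 0.706, -0.03]
wrist_force: [0.5, -0.7, 0.0]
width: 0.032
```

```bash
sed -i 's/np.arange(-1.5,9,0.05)/np.arange(-8,2,0.05)/' h.py; python3 - <<'E'
from h import *
P=np.load("ref_pos.npy");N=np.load("ref_neg.npy");m=np.load("m1.npy")
a=avg("side",4);np.save("m2.npy",a)
print(idx(a),face(a)-face(P),panshift(m,P),panshift(a,P),r.state()["time"],r.state()["position"])
zoom("side",130,230,220,320,7,"s13.png",a.astype(np.uint8))
E
```

```text
(array([199.2178, 261.555 ]), np.float64(2581.25)) [ 0.0171  0.0655  0.0066  0.0475 -0.0287 -0.0044  0.0078 -0.006  -0.0057] (np.float64(0.2999999999999705), np.float32(535.9538)) (np.float64(-2.842170943040401e-14), np.float32(495.5267)) 13.7667 [ 0.5676 -0.1188  0.1181]
```

View pics/s13.png

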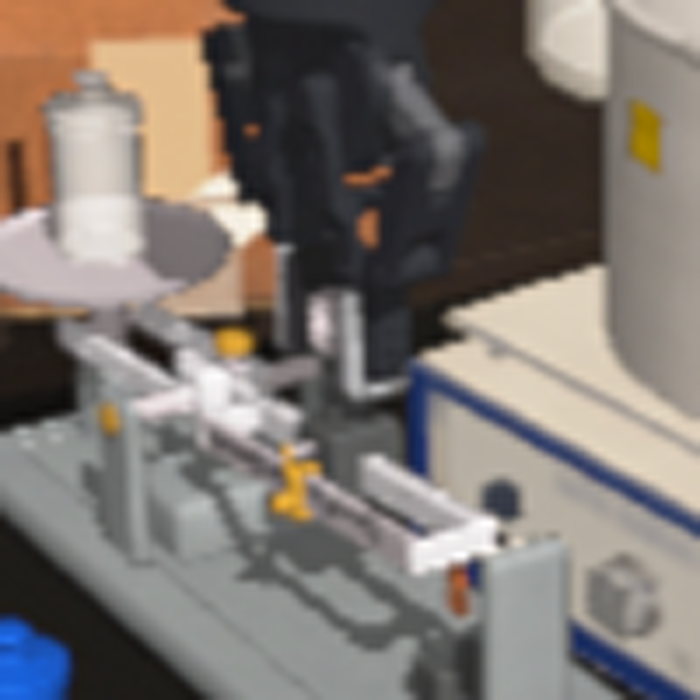

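>>> jog_arm(rows="0 0.004 0 0;0 0.008 0 0;0 0.011 0 0;0 0.014 0 0;0 0.017 0 0;0 0.02 0 0;0 0.023 0 0;0 0.026 0 0;0 0.029 0 0;0 0.032 0 0;0 0.035 0 0;0 0.0377 0 0;0 0.0377 0 0;0 0.034 0 0;0 0.028 0 0;0 0.028 0 0;0 0.028 0 0;0 0.028 0 0;0 0.028 0 0;0 0.028 0 0")

```text
time: 15.43
position: [0.5696, -0.1412, 0.1182]
tool_rot: [0.707, 0.03, -0.706, 0.03]
wrist_force: [-0.0, -0.0, -0.4]
width: 0.032
```

>>> jog_arm(rows="0 0 0 0;0 0 0 0;0 0 0 0;0 0 0 0;0 0 0 0;0 0 0 0;0 0 0 0;0 0 0 0;0 0 0 0;0 0 0 0;0 0 0 0;0 0 0 0")

```text
time: 16.43
position: [0.5695, -0.1411, 0.1181]
tool_rot: [-0.706, -0.03, 0.706, -0.03]
wrist_force: [0.1, -0.1, 0.2]
width: 0.0323
```

```bash
python3 - <<'E'
from h import *
P=np.load("ref_pos.npy");N=np.load("ref_neg.npy")
a=avg("side",4);np.save("m3.npy",a)
print(idx(a),face(a)-face(P),panshift(a,P),r.state()["time"],r.state()["position"])
zoom("side",130,230,220,320,7,"s14.png",a.astype(np.uint8))
E
```

```text
(array([204.4781, 261.7445]), np.float64(2066.5)) [6.0411 5.8049 6.0559 6.1497 3.2894 3.0219 3.2405 2.5121 5.1246] (np.float64(1.9499999999999638), np.float32(1030.882)) 16.6333 [ 0.5695 -0.1411  0.1181]
```

View pics/s14.png

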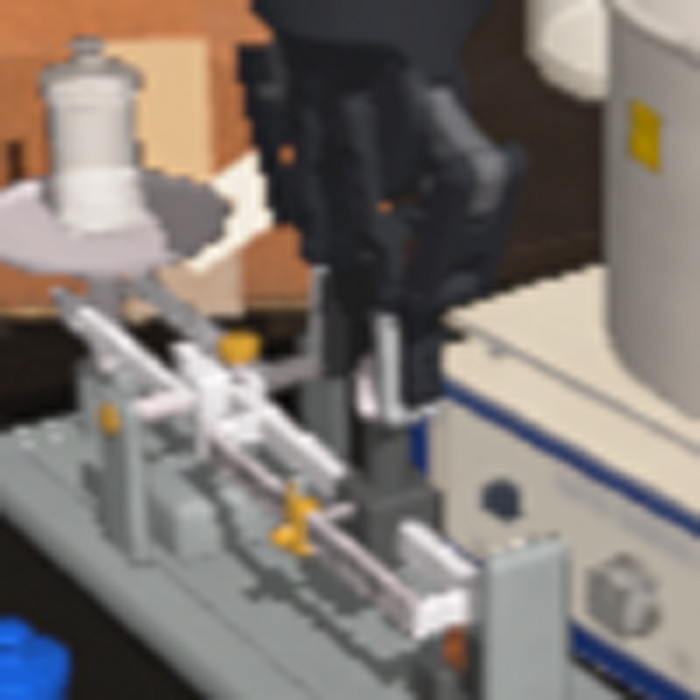

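>>> jog_arm(rows="0 0.003 0 0;0 0.005 0 0;0 0.005 0 0;0 0.005 0 0;0 0.005 0 0;0 0.005 0 0;0 0.005 0 0;0 0.005 0 0;0 0.005 0 0;0 0.005 0 0")

```text
time: 17.47
position: [0.5699, -0.1451, 0.1181]
tool_rot: [-0.706, -0.03, 0.706, -0.03]
wrist_force: [0.5, -0.1, -0.4]
width: 0.0317
```

```bash
sed -i 's/np.arange(-8,2,0.05)/np.arange(-2,8,0.05)/' h.py; python3 - <<'E'
from h import *
P=np.load("ref_pos.npy");N=np.load("ref_neg.npy")
m=np.load("m3.npy")
a=avg("side",4);np.save("m4.npy",a)
print(idx(a),face(a)-face(P),face(N)-face(P),panshift(m,P),panshift(a,P),r.state()["time"],r.state()["position"])
zoom("side",130,230,220,320,7,"s15.png",a.astype(np.uint8))
E
```

```text
(array([204.4391, 261.7592]), np.float64(2045.5)) [6.0488 5.8452 6.0716 6.124  3.3144 2.9646 3.2614 2.5068 5.0941] [9.5272 9.5609 7.1522 6.7193 5.6756 5.0996 5.402  4.0197 4.2545] (np.float64(4.250000000000005), np.float32(573.31635)) (np.float64(4.250000000000005), np.float32(541.6326)) 17.6667 [ 0.5698 -0.1451  0.1181]
```

View pics/s15.png

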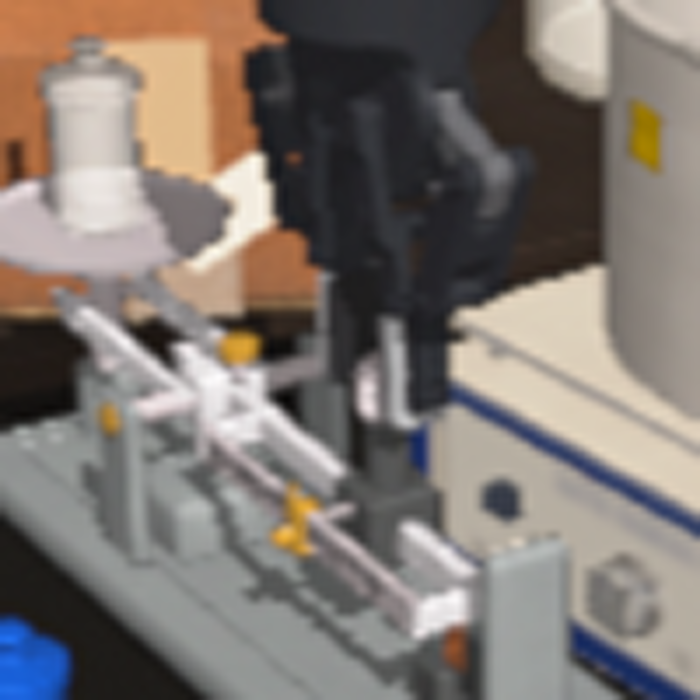

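>>> jog_arm(rows="0 -0.004 0 0;0 -0.008 0 0;0 -0.01 0 0;0 -0.012 0 0;0 -0.014 0 0;0 -0.016 0 0;0 -0.018 0 0;0 -0.018 0 0;0 -0.014 0 0;0 -0.009 0 0;0 -0.009 0 0;0 -0.009 0 0;0 -0.009 0 0;0 -0.009 0 0;0 -0.009 0 0;0 -0.009 0 0;0 -0.009 0 0;0 -0.009 0 0;0 -0.009 0 0;0 -0.009 0 0")

```text
time: 19.33
position: [0.5692, -0.1379, 0.1181]
tool_rot: [-0.706, -0.03, 0.706, -0.03]
wrist_force: [-1.1, 0.3, 0.6]
width: 0.0319
```

>>> jog_arm(rows="0 0 0 0;0 0 0 0;0 0 0 0;0 0 0 0;0 0 0 0;0 0 0 0;0 0 0 0;0 0 0 0;0 0 0 0;0 0 0 0")

```text
time: 20.17
position: [0.5692, -0.1379, 0.1181]
tool_rot: [-0.706, -0.03, 0.706, -0.03]
wrist_force: [0.8, -0.5, -0.2]
width: 0.0322
```

```bash
cat >> h.py <<'E'
def meas(name):
    P=np.load("ref_pos.npy"); a=avg("side",4);np.save(name+".npy",a)
    i=idx(a); p=panshift(a,P)
    print("idx",i,"tilt_idx",0.09-0.18*(i[0][0]-199.215)/6.96,"pan",p,"tilt_pan",0.09-0.18*p[0]/5.776,"face",face(a)-face(P),r.state()["time"],r.state()["position"])
    zoom("side",130,230,220,320,7,name+".png",a.astype(np.uint8))
E
python3 -c "
from h import *
meas('m5')"
```

```text
idx (array([202.0432, 261.4953]), np.float64(2132.0)) tilt_idx 0.016858138707381856 pan (np.float64(2.0500000000000034), np.float32(525.34)) tilt_pan 0.026114958448753348 face [3.0622 2.7978 2.3348 2.7192 1.441  1.158  1.5252 1.1994 2.1968] 20.3667 [ 0.5692 -0.1379  0.1181]
```

View pics/m5.png

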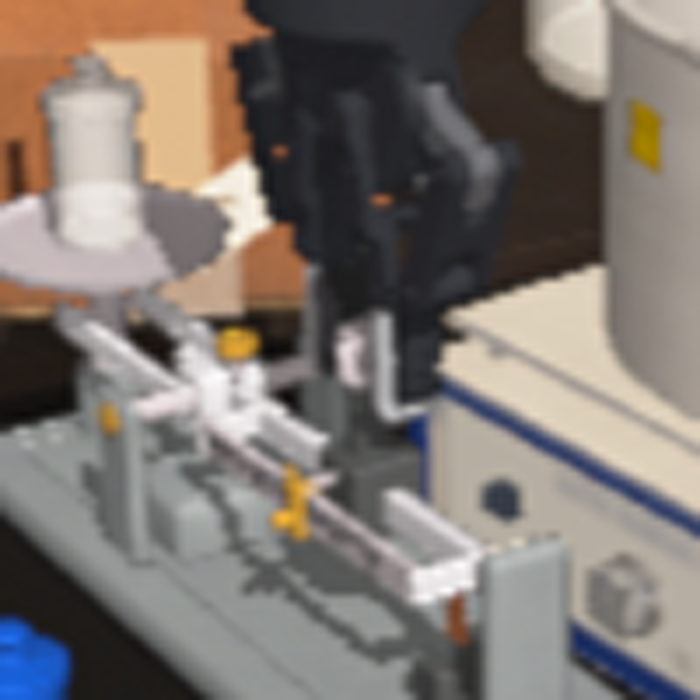

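```bash
cat > e.py <<'E'
from h import *
from scipy.ndimage import map_coordinates
from scipy.optimize import brentq
def edge(a,c,r0,r1,th,ch=None):
    # last bright->dark crossing going down
    g=a[...,:].mean(-1); w=g[r0:r1,c]
    for i in range(len(w)-1,0,-1):
        if w[i-1]>=th>w[i]: return r0+i-1+(w[i-1]-th)/(w[i-1]-w[i])
    return np.nan
def show(a):
    return [round(edge(a,c,200,232,165),2) for c in range(279,285)]
if __name__=="__main__":
    for n in("ref_pos","ref_neg","m2","m3","m4","m5"):
        a=np.load(n+".npy"); print(n,show(a))
    a=np.load("m5.npy").mean(-1); print(a[205:222,276:290].astype(int))
    print(np.load("ref_neg.npy").mean(-1)[212:230,276:290].astype(int))
E
python3 e.py
```

```text
ref_pos [np.float32(211.95), np.float32(211.96), np.float32(211.6), np.float32(211.48), np.float32(210.88), np.float32(210.08)]
ref_neg [np.float32(223.64), np.float32(223.4), np.float32(222.93), np.float32(222.71), np.float32(222.61), np.float32(222.4)]
m2 [np.float32(211.95), np.float32(211.95), np.float32(211.61), np.float32(211.48), np.float32(210.88), np.float32(210.08)]
m3 [np.float32(220.69), np.float32(220.59), np.float32(220.02), np.float32(219.73), np.float32(219.23), np.float32(218.76)]
m4 [np.float32(220.81), np.float32(220.6), np.float32(220.02), np.float32(219.79), np.float32(219.34), np.float32(218.77)]
m5 [np.float32(215.82), np.float32(216.18), np.float32(216.32), np.float32(215.66), np.float32(214.99), np.float32(214.7)]
[[138 155 158 158 164 179 207 219 211 182 159 169 172 173]
 [126 138 149 157 158 161 169 191 212 212 192 174 169 170]
 [149 144 141 146 157 159 158 164 180 208 220 210 180 159]
 [183 157 148 143 154 162 157 157 160 169 193 216 203 192]
 [178 174 160 150 145 144 151 159 172 186 204 229 213 165]
 [152 172 179 164 145 156 190 206 227 243 239 215 160 14
[... 1015 characters left out ...]
9 211 186 159 177 214 230 231 240 226 165 134 134]
 [140 152 185 223 233 233 244 248 237 233 233 197 137 133]
 [138 142 175 235 248 238 234 236 232 230 230 196 136 133]
 [141 139 167 222 237 232 229 229 229 229 202 144 108 128]
 [148 143 168 212 228 228 229 222 198 158 112  75  78 123]
 [153 154 193 226 203 159 139 127 115  91  64  52  72 123]
 [154 151 143 130 107  79  67  69  76  73  59  51  73 124]
 [134 110  91  64  58  68  80  85  83  71  57  51  73 124]
 [101  92  79  61  59  67  91 105  96  76  57  51  73 123]
 [ 89  90  81  65  60  63  81  96  93  76  56  50  73 124]
 [ 96  97  88  70  60  61  79  93  90  74  54  50  72 123]
 [147 146 128  88  60  60  79  94  91  83  70  56  71 122]]
```

>>> jog_arm(rows="0 0.001 0 0;0 0.002 0 0;0 0.003 0 0;0 0.004 0 0;0 0.005 0 0;0 0.006 0 0;0 0.006 0 0;0 0.003 0 0;0 0 0 0;0 0 0 0;0 0 0 0;0 0 0 0;0 0 0 0;0 0 0 0;0 0 0 0;0 0 0 0;0 0 0 0;0 0 0 0;0 0 0 0;0 0 0 0")

```text
time: 22.03
position: [0.5693, -0.138, 0.1181]
tool_rot: [0.706, 0.03, -0.706, 0.03]
wrist_force: [-0.8, -0.1, 0.3]
width: 0.0319
```

>>> jog_arm(rows="0 0 0 0;0 0 0 0;0 0 0 0;0 0 0 0;0 0 0 0;0 0 0 0;0 0 0 0;0 0 0 0")

```text
time: 22.7
position: [0.5692, -0.1379, 0.1181]
tool_rot: [0.706, 0.03, -0.706, 0.03]
wrist_force: [-1.4, 0.7, 0.3]
width: 0.0317
```

```bash
python3 -c "
from e import *
meas('m6')
P=np.mean(show(np.load('ref_pos.npy'))[:4]);N=np.mean(show(np.load('ref_neg.npy'))[:4])
for n in('m4','m5','m6'):
  x=np.mean(show(np.load(n+'.npy'))[:4]); print(n,show(np.load(n+'.npy')),'tilt_face',.09-.18*(x-P)/(N-P))
pv=np.array([.561,-.034,.078])
# nonlinearity
for s,h in((.165,-.006),(.1,.005)):
  pr=[proj('side',pv+U*(s*np.cos(t)-h*np.sin(t))+np.array([-.02,0,s*np.sin(t)+h*np.cos(t)])) for t in(.09,.045,0,-.045,-.09)]
  print([p.tolist() for p in pr])
"
```

```text
idx (array([202.6502, 261.5518]), np.float64(2246.0)) tilt_idx 0.0011597629502255735 pan (np.float64(2.400000000000004), np.float32(538.7608)) tilt_pan 0.015207756232686859 face [3.0725 3.1266 2.4865 2.2253 1.6427 1.5583 1.6482 1.4581 3.8579] 22.9 [ 0.5693 -0.1379  0.1181]
m4 [np.float32(220.81), np.float32(220.6), np.float32(220.02), np.float32(219.79), np.float32(219.34), np.float32(218.77)] tilt_face -0.044852182
m5 [np.float32(215.82), np.float32(216.18), np.float32(216.32), np.float32(215.66), np.float32(214.99), np.float32(214.7)] tilt_face 0.023066357
m6 [np.float32(216.83), np.float32(217.12), np.float32(216.63), np.float32(216.2), np.float32(215.81), np.float32(214.98)] tilt_face 0.012035303
[[211.29329045163317, 280.4529365904052], [214.36506096043885, 280.55555583115483], [217.35515132037207, 280.5748241845501], [220.25615241989576, 280.51157733123785], [223.06111858237938, 280.3669265448181]]
[[197.78963556821333, 264.8135266444862], [199.6484711581367, 264.9902573556792], [201.47505263170396, 265.12114658662455], [203.26502029229775, 265.2061143581012], [205.0141674931975, 265.24521653606627]]
```

View pics/m6.png

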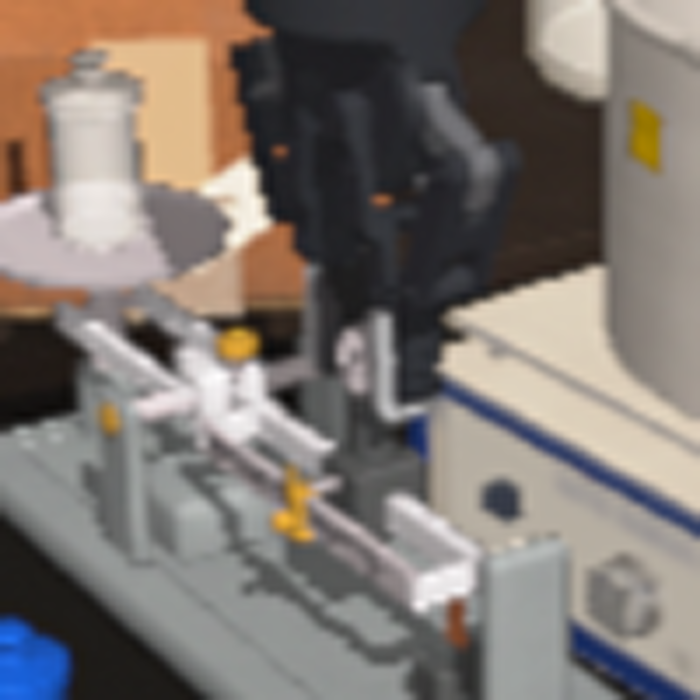

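>>> jog_arm(rows="0 0.002 0 0;0 0.004 0 0;0 0.005 0 0;0 0.006 0 0;0 0.007 0 0;0 0.0078 0 0;0 0.0085 0 0;0 0.0085 0 0;0 0.005 0 0;0 0.002 0 0;0 0.002 0 0;0 0.002 0 0;0 0.002 0 0;0 0.002 0 0;0 0.002 0 0;0 0.002 0 0;0 0.002 0 0;0 0.002 0 0;0 0.002 0 0;0 0.002 0 0")

```text
time: 24.57
position: [0.5694, -0.1396, 0.1181]
tool_rot: [-0.706, -0.03, 0.706, -0.03]
wrist_force: [0.1, -0.4, 0.4]
width: 0.032
```

>>> jog_arm(rows="0 0 0 0;0 0 0 0;0 0 0 0;0 0 0 0;0 0 0 0;0 0 0 0;0 0 0 0;0 0 0 0")

```text
time: 25.23
position: [0.5694, -0.1395, 0.1181]
tool_rot: [-0.706, -0.03, 0.706, -0.03]
wrist_force: [-0.2, -0.7, 0.7]
width: 0.032
```

```bash
cat >> e.py <<'E'
pv=np.array([.561,-.034,.078])
def ft(n):
    P=np.mean(show(np.load('ref_pos.npy'))[:4]);N=np.mean(show(np.load('ref_neg.npy'))[:4])
    T=np.linspace(-.1,.1,41); s,h=.165,-.006
    R=np.array([proj('side',pv+U*(s*np.cos(t)-h*np.sin(t))+np.array([-.02,0,s*np.sin(t)+h*np.cos(t)]))[0] for t in T])
    p,q=np.interp([.09,-.09],T,R); x=np.mean(show(np.load(n+'.npy'))[:4]); f=(x-P)/(N-P)
    return np.interp(-(p+f*(q-p)),-R,T)
E
python3 -c "
from e import *
meas('m7')
for n in('m4','m5','m6','m7'): print(n,ft(n))
"
```

```text
idx (array([202.5163, 261.5805]), np.float64(2115.0)) tilt_idx 0.004621239911959341 pan (np.float64(2.8000000000000043), np.float32(538.6385)) tilt_pan 0.0027423822714680024 face [3.8714 3.6263 3.1503 3.0674 1.7789 1.4263 1.9436 1.8437 3.9097] 25.4333 [ 0.5694 -0.1395  0.1181]
m4 -0.04269202748792248
m5 0.025529910997295804
m6 0.014661085259627372
m7 0.004067587900321483
```

>>> jog_arm(rows="0 0.001 0 0;0 0.003 0 0;0 0.004 0 0;0 0.005 0 0;0 0.006 0 0;0 0.0068 0 0;0 0.0074 0 0;0 0.0074 0 0;0 0.004 0 0;0 0 0 0;0 0 0 0;0 0 0 0;0 0 0 0;0 0 0 0;0 0 0 0;0 0 0 0;0 0 0 0;0 0 0 0;0 0 0 0;0 0 0 0")

```text
time: 27.1
position: [0.5694, -0.1395, 0.1181]
tool_rot: [-0.706, -0.03, 0.706, -0.03]
wrist_force: [-0.1, 0.0, 0.2]
width: 0.032
```

>>> jog_arm(rows="0 0 0 0;0 0 0 0;0 0 0 0;0 0 0 0;0 0 0 0;0 0 0 0;0 0 0 0;0 0 0 0")

```text
time: 27.77
position: [0.5694, -0.1395, 0.1181]
tool_rot: [-0.706, -0.03, 0.706, -0.03]
wrist_force: [-0.5, 0.5, -0.9]
width: 0.0322
```

```bash

python3 -c "
from e import *
meas('m8')
for n in('m7','m8'): print(n,ft(n),show(np.load(n+'.npy')))
"
```

```text
idx (array([202.5237, 261.5652]), np.float64(2126.25)) tilt_idx 0.004430380709116111 pan (np.float64(2.850000000000004), np.float32(534.1284)) tilt_pan 0.0011842105263156627 face [3.9321 3.5643 2.8059 3.0266 1.8838 1.6519 1.9629 1.7839 3.67  ] 27.9667 [ 0.5694 -0.1395  0.1181]
m7 0.004067587900321483 [np.float32(217.52), np.float32(217.59), np.float32(217.19), np.float32(217.19), np.float32(216.4), np.float32(215.78)]
m8 0.00485295573203128 [np.float32(217.56), np.float32(217.62), np.float32(217.12), np.float32(216.99), np.float32(216.37), np.float32(215.78)]
```

View pics/m8.png

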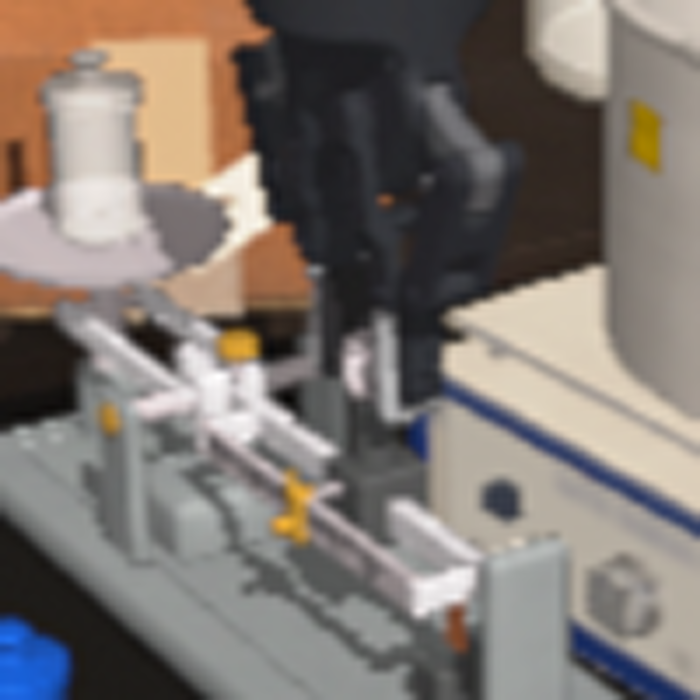

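>>> jog_arm(rows="0 0.002 0 0;0 0.004 0 0;0 0.005 0 0;0 0.006 0 0;0 0.007 0 0;0 0.0075 0 0;0 0.008 0 0;0 0.008 0 0;0 0.004 0 0;0 0 0 0;0 0 0 0;0 0 0 0;0 0 0 0;0 0 0 0;0 0 0 0;0 0 0 0;0 0 0 0;0 0 0 0;0 0 0 0;0 0 0 0")

```text
time: 29.63
position: [0.5694, -0.1396, 0.1181]
tool_rot: [0.706, 0.03, -0.706, 0.03]
wrist_force: [-0.6, -0.4, -0.3]
width: 0.0322
```

>>> jog_arm(rows="0 0 0 0;0 0 0 0;0 0 0 0;0 0 0 0;0 0 0 0;0 0 0 0;0 0 0 0;0 0 0 0")

```text
time: 30.3
position: [0.5694, -0.1395, 0.1181]
tool_rot: [-0.706, -0.03, 0.706, -0.03]
wrist_force: [0.3, 0.9, -0.1]
width: 0.0322
```

```bash

python3 -c "
from e import *
meas('m9')
for n in('m7','m8','m9'): print(n,ft(n),show(np.load(n+'.npy')))
"
```

```text
idx (array([202.8203, 261.583 ]), np.float64(2101.75)) tilt_idx -0.0032397109551562386 pan (np.float64(2.9500000000000046), np.float32(527.1974)) tilt_pan -0.0019321329639890722 face [3.9411 4.0012 3.2656 3.1469 1.9632 1.5588 1.842  1.7239 4.3361] 30.5 [ 0.5694 -0.1395  0.1181]
m7 0.004067587900321483 [np.float32(217.52), np.float32(217.59), np.float32(217.19), np.float32(217.19), np.float32(216.4), np.float32(215.78)]
m8 0.00485295573203128 [np.float32(217.56), np.float32(217.62), np.float32(217.12), np.float32(216.99), np.float32(216.37), np.float32(215.78)]
m9 0.002378929701018484 [np.float32(217.64), np.float32(217.75), np.float32(217.38), np.float32(217.15), np.float32(216.8), np.float32(215.96)]
```

>>> jog_arm(rows="-0.015 0 0 0;-0.04 0 0 0;-0.08 0 0 0;-0.12 0 0 0;-0.15 0 0 0;-0.15 -0.04 0 0;-0.15 -0.09 0 0;-0.15 -0.14 0 0;-0.15 -0.19 0 0;-0.15 -0.235 0 0;-0.15 -0.25 0.003 0;-0.15 -0.25 0.003 0;-0.15 -0.25 0.003 0;-0.15 -0.25 0.003 0", claw=-0.25)

```text
time: 31.67
position: [0.5501, 0.0585, 0.2381]
tool_rot: [0.707, 0.03, -0.706, 0.031]
wrist_force: [-0.2, -0.2, 0.1]
width: 0.0322
```

```bash

python3 -c "
from e import *
meas('m10')
print(ft('m10'))
t=avg('top',4); np.save('topm.npy',t); zoom('top',195,240,215,315,7.5,'t11.png',t.astype(np.uint8))
zoom('top',150,285,130,320,4,'t12.png',t.astype(np.uint8))
for th in('poise_edge','index_tip','poise_knob'): print(th,[(d['position'],d['score']) for d in r.find_in(th,'top')[:2]])
"
```

```text
idx (array([202.8321, 261.5851]), np.float64(2081.0)) tilt_idx -0.003544445641187277 pan (np.float64(2.900000000000004), np.float32(96.17983)) tilt_pan -0.00037396121883669087 face [3.8493 3.8004 3.2642 3.1161 1.8884 1.4993 1.7942 1.674  4.5065] 31.8667 [0.5502 0.0582 0.2381]
0.0025361454908676196
poise_edge [([207.6, 268.6], 0.46)]
index_tip []
poise_knob [([211.8, 266.3], 0.48)]
```

View pics/t11.png

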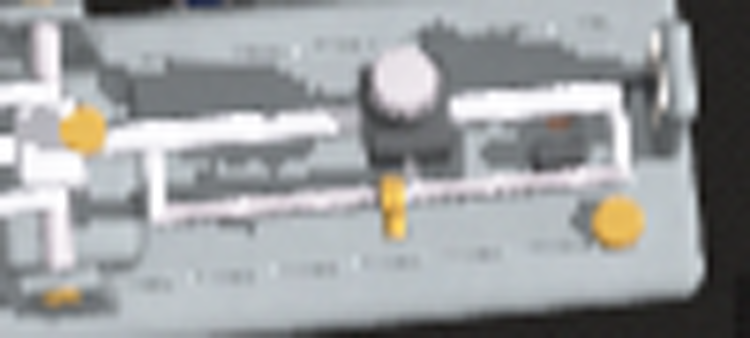

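View pics/m10.png

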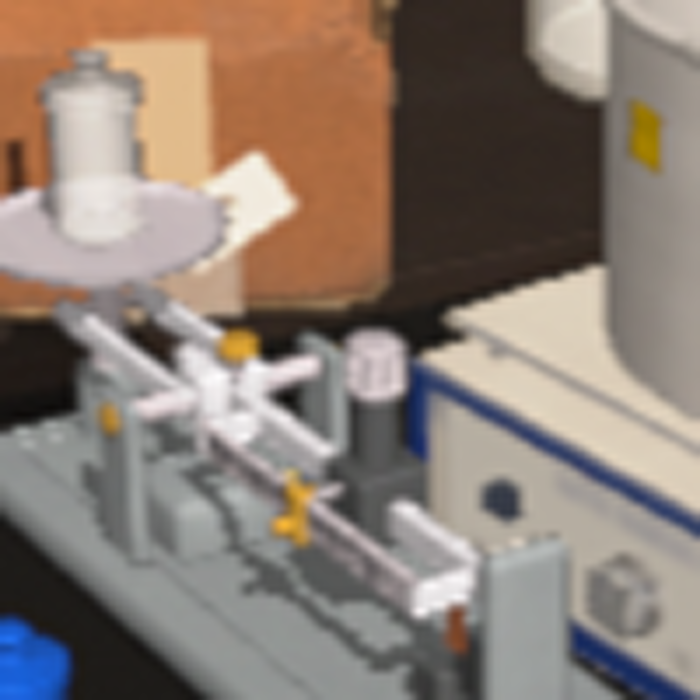

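```bash

python3 -c "
from e import *
a=np.load('m10.npy').astype(np.uint8)
zoom('side',188,215,250,290,20,'s20.png',a)
t=np.load('topm.npy').astype(np.uint8)
zoom('top',205,232,255,295,20,'t20.png',t)
"
```

```text
(no output)
```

View pics/s20.png

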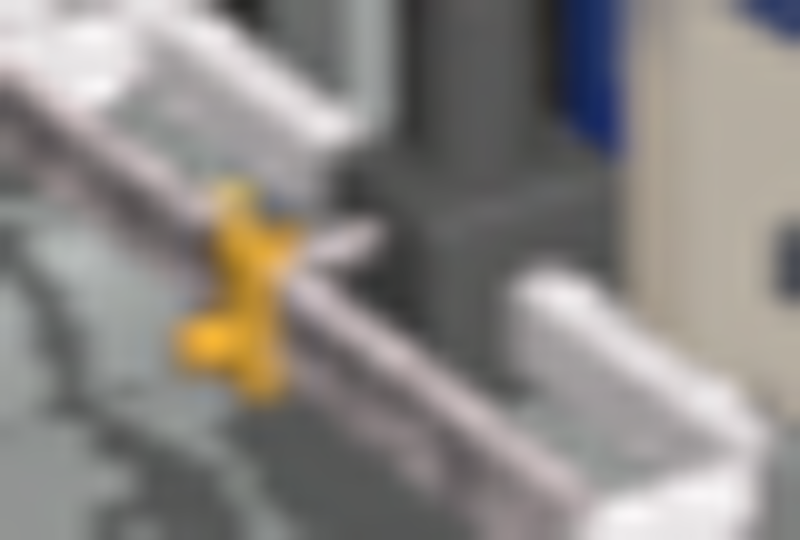

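View pics/t20.png

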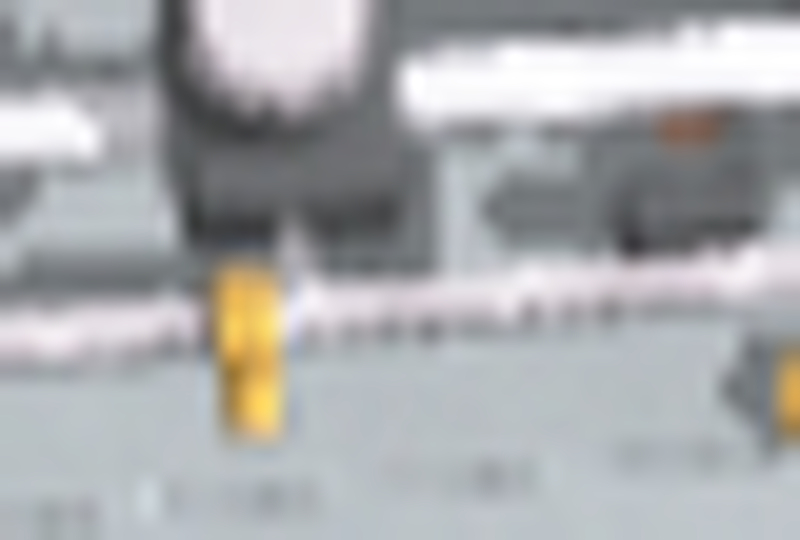

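```bash

python3 -c "
from h import *
print([(proj('side',[.5555,.0585,.106+h])) for h in(0,.05,.071)])
plan([.5555,.0585,.1205],U[:2])
"
```

```text
[array([163.2748, 234.519 ]), array([144.8733, 233.3326]), array([136.9215, 232.82  ])]
t 32.22 pos [0.5499 0.0593 0.2381] w 0.0319 F [ 0.3741 -0.3307 -0.6511]
plan [ 0.147   0.0016 -0.0069] -0.00010196472205421294
```

View pics/t12.png

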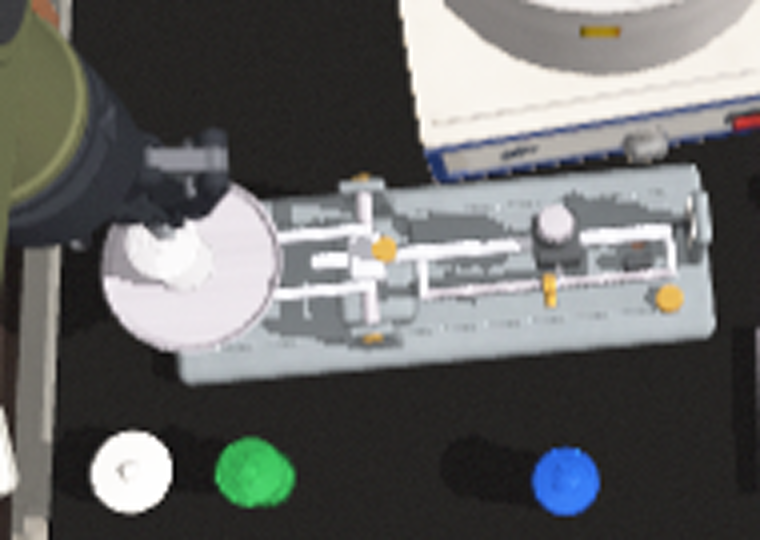

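>>> jog_arm(rows="0 0.001 -0.007 0;0 0.001 -0.007 0;0 0.001 -0.007 0;0 0.001 -0.007 0;0.03 0.001 -0.007 0;0.06 0.001 -0.007 0;0.09 0.001 -0.007 0;0.12 0.001 -0.007 0;0.138 0.001 -0.007 0;0.147 0.001 -0.007 0;0.147 0.001 -0.007 0;0.147 0.001 -0.007 0", claw=0.3)

```text
time: 33.22
position: [0.5558, 0.0593, 0.1207]
tool_rot: [0.706, 0.03, -0.706, 0.03]
wrist_force: [-0.8, -0.1, -0.3]
width: 0.0555
```

```bash

python3 -c "
from h import *
plan([.5555,.0585,.1205],U[:2])
zoom('side',80,230,180,320,4,'s21.png')
"
```

```text
t 33.22 pos [0.5558 0.0593 0.1207] w 0.0555 F [-0.7952 -0.087  -0.2715]
plan [0.0003 0.0009 0.0005] 0.0003352051464166661
```

View pics/s21.png

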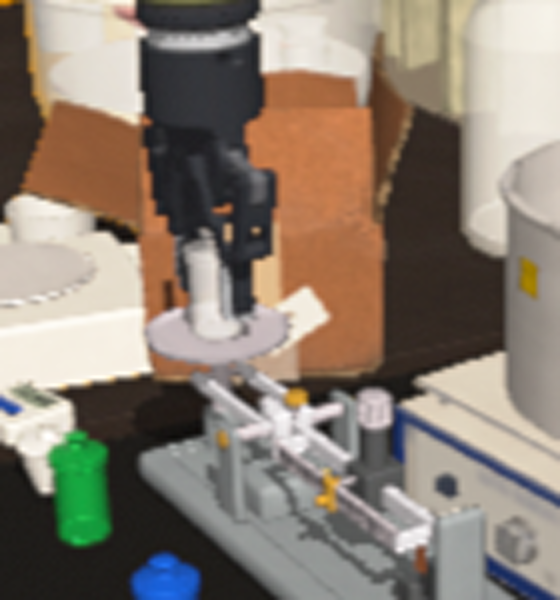

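Straddled cleanly. I'll close, lifting slightly at the same time.

>>> jog_arm(rows="0 0 0 0;0 0 0 0;0 0 0 0;-0.001 0 0 0;-0.001 0 0 0;-0.001 0 0 0", claw=-0.6, squeeze=25)

```text
time: 33.77
position: [0.5558, 0.0592, 0.1217]
tool_rot: [0.707, 0.03, -0.706, 0.03]
wrist_force: [-0.3, -0.6, -0.0]
width: 0.0348
```

>>> jog_arm(rows="-0.003 0 0 0;-0.006 0 0 0;-0.009 0 0 0;-0.012 0 0 0;-0.016 0 0 0;-0.02 0 0 0;-0.03 0 0 0;-0.06 0 0 0;-0.09 0 0 0;-0.12 0 0 0;-0.14 0 0 0;-0.14 0 0 0")

```text
time: 34.77
position: [0.5581, 0.0594, 0.2379]
tool_rot: [0.709, 0.03, -0.704, 0.03]
wrist_force: [1.2, 0.4, -0.9]
width: 0.035
```

```bash

python3 -c "
from h import *
plan([.480,-.318,.232],[0,-1])
plan([.480,-.318,.232],U[:2])
zoom('side',60,240,160,320,3.5,'s22.png')
"
```

```text
t 34.77 pos [0.5581 0.0594 0.2379] w 0.035 F [ 1.2258  0.3683 -0.8927]
plan [0.0064 0.4616 0.1377] 0.08186732064448117
t 34.77 pos [0.5581 0.0594 0.2379] w 0.035 F [ 1.2258  0.3683 -0.8927]
plan [0.0064 0.4616 0.1377] 0.0003191521862383151
```

View pics/s22.png

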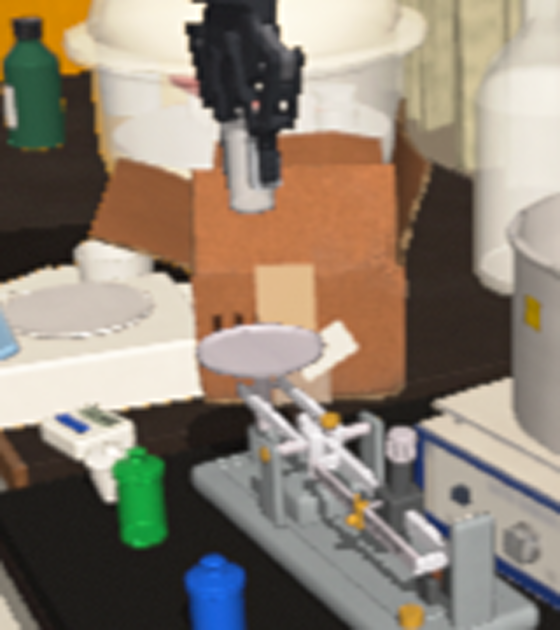

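>>> jog_arm(rows="0 0.02 0.006 0;0 0.06 0.018 0;0 0.1 0.03 0;0 0.14 0.042 0;0 0.18 0.054 0;0 0.22 0.066 0;0 0.26 0.078 0;0 0.3 0.09 0;0 0.34 0.102 0;0 0.38 0.114 0;0 0.41 0.124 0;0 0.44 0.132 0;0 0.455 0.136 0;0 0.4616 0.1377 0;0.05 0.4616 0.1377 0;0.1 0.4616 0.1377 0;0.14 0.4616 0.1377 0;0.17 0.4616 0.1377 0;0.17 0.4616 0.1377 0;0.17 0.4616 0.1377 0")

```text
time: 36.48
position: [0.4764, -0.3161, 0.0958]
tool_rot: [-0.705, -0.032, 0.708, -0.029]
wrist_force: [0.2, -0.7, -0.4]
width: 0.0345
```

```bash

python3 -c "
from h import *
plan([.480,-.318,.0195],U[:2])
zoom('side',170,330,200,380,4,'s23.png'); zoom('top',180,300,290,430,5,'t23.png')
"
```

```text
t 36.48 pos [ 0.4764 -0.3161  0.0958] w 0.0345 F [ 0.1904 -0.6704 -0.4265]
plan [ 0.0953  0.0032 -0.0046] 0.0011047529966177027
```

View pics/s23.png

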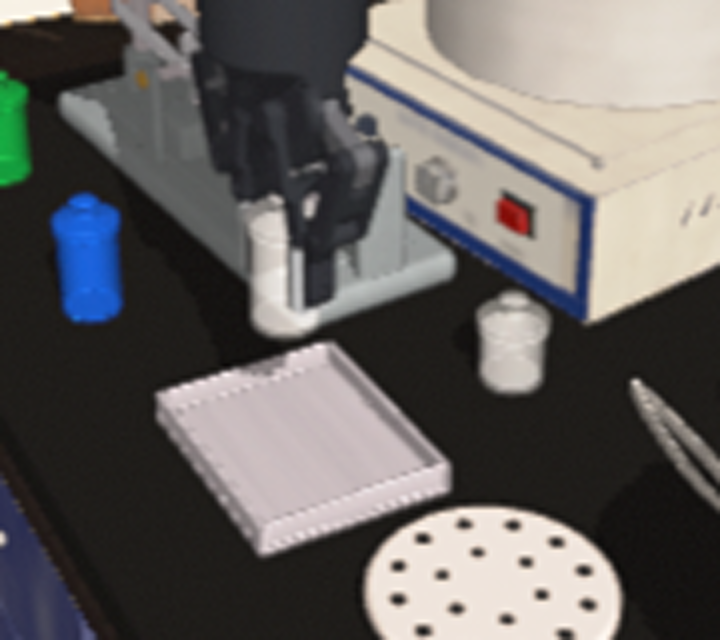

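View pics/t23.png

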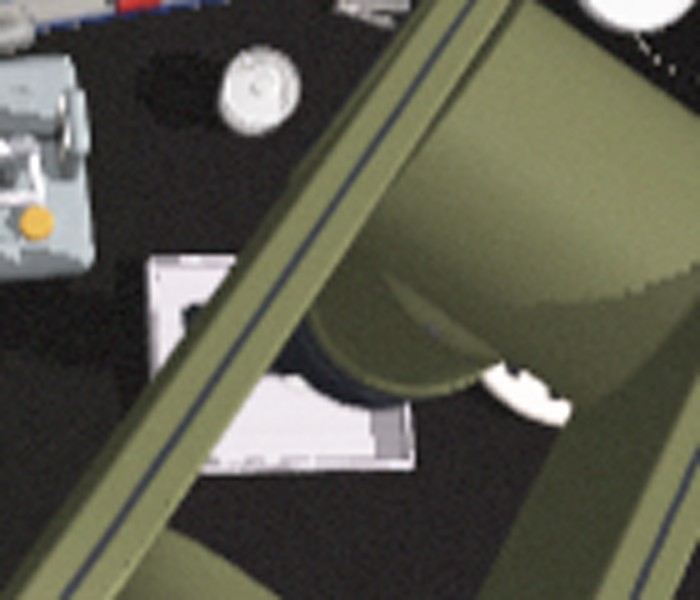

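>>> jog_arm(rows="0.02 0.003 -0.0045 0;0.04 0.003 -0.0045 0;0.06 0.003 -0.0045 0;0.078 0.003 -0.0045 0;0.086 0.003 -0.0045 0;0.09 0.003 -0.0045 0;0.0925 0.003 -0.0045 0;0.0925 0.003 -0.0045 0;0.0925 0.003 -0.0045 0")

```text
time: 37.33
position: [0.4819, -0.3207, 0.0244]
tool_rot: [0.707, 0.03, -0.706, 0.031]
wrist_force: [0.2, -0.7, -1.8]
width: 0.0348
```

>>> jog_arm(rows="0.001 0 0 0;0.002 0 0 0;0.003 0 0 0;0.003 0 0 0")

```text
time: 37.67
position: [0.4811, -0.3202, 0.0209]
tool_rot: [-0.706, -0.03, 0.706, -0.03]
wrist_force: [-0.3, 0.2, -0.6]
width: 0.0349
```

```bash

python3 -c "
from h import *
plan([.480,-.318,.0175],U[:2])
zoom('side',170,330,200,380,4,'s24.png')
"
```

```text
t 37.67 pos [ 0.4811 -0.3202  0.0209] w 0.0349 F [-0.3044  0.2169 -0.6271]
plan [ 0.0043 -0.0029  0.0012] 0.0002732510530109377
```

View pics/s24.png

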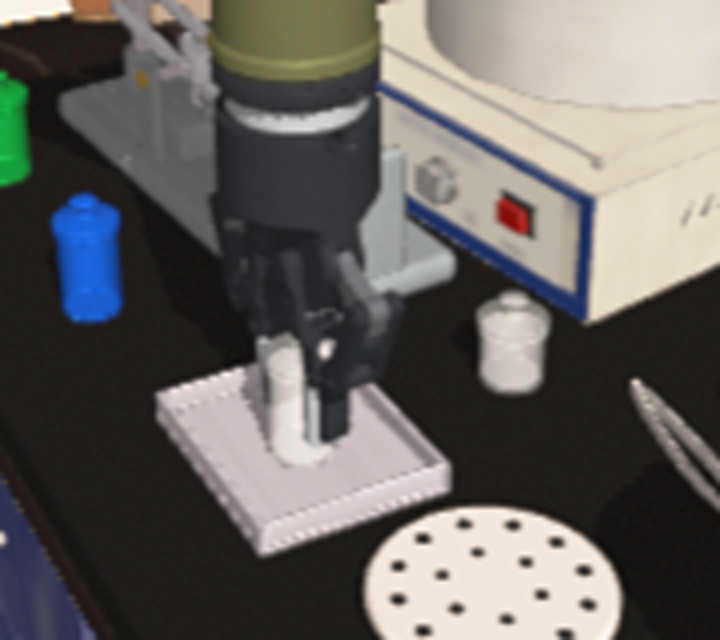

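In the picture the bottle is over the middle of the tray at about (440,300) in the zoom. I'll lower it in small steps until the force shows contact.

>>> jog_arm(rows="0.001 0 0 0;0.002 0 0 0;0.003 0 0 0;0.003 0 0 0")

```text
time: 38.05
position: [0.4817, -0.3203, 0.0195]
tool_rot: [0.707, 0.03, -0.706, 0.03]
wrist_force: [-0.2, 2.4, 7.0]
width: 0.0348
```

>>> jog_arm(rows="0.0007 0 0 0;0.0014 0 0 0;0.0014 0 0 0;0.0014 0 0 0")

```text
time: 38.38
position: [0.4819, -0.3205, 0.0194]
tool_rot: [0.707, 0.03, -0.706, 0.031]
wrist_force: [-1.3, 2.7, 12.8]
width: 0.0345
```

>>> jog_arm(rows="-0.001 0 0 0;-0.0022 0 0 0;-0.0022 0 0 0")

```text
time: 38.63
position: [0.4814, -0.3203, 0.0195]
tool_rot: [0.707, 0.03, -0.706, 0.03]
wrist_force: [-0.4, 0.5, 4.6]
width: 0.0349
```

>>> jog_arm(rows="0 0 0 0;0 0 0 0;0 0 0 0;0 0 0 0;0 0 0 0;0 0 0 0", claw=0.25)

```text
time: 39.13
position: [0.4811, -0.3202, 0.019]
tool_rot: [-0.706, -0.03, 0.707, -0.03]
wrist_force: [-0.1, -0.3, 0.5]
width: 0.0535
```

>>> jog_arm(rows="-0.02 0 0 0;-0.05 0 0 0;-0.09 0 0 0;-0.13 0 0 0;-0.17 0 0 0;-0.21 0 0 0;-0.25 0 0 0;-0.25 0 0.04 0;-0.25 0 0.09 0;-0.25 0 0.14 0;-0.25 0.04 0.18 0;-0.25 0.08 0.2 0;-0.25 0.12 0.2 0;-0.25 0.14 0.2 0;-0.25 0.14 0.2 0;-0.25 0.14 0.2 0")

```text
time: 40.47
position: [0.3309, -0.4459, 0.2187]
tool_rot: [-0.706, -0.03, 0.707, -0.029]
wrist_force: [-0.2, 0.0, -0.4]
width: 0.0536
```

```bash

python3 -c "
from e import *
print(r.state()['time'],r.state()['wrist_force'],r.state()['position'])
zoom('side',110,330,180,380,3,'s25.png'); zoom('top',170,300,130,440,2.5,'t25.png')
t=avg('top',3);zoom('top',205,232,255,295,18,'t26.png',t.astype(np.uint8))
"
```

```text
40.4667 [-0.2212  0.0005 -0.4059] [ 0.3309 -0.4459  0.2187]
```

View pics/s25.png

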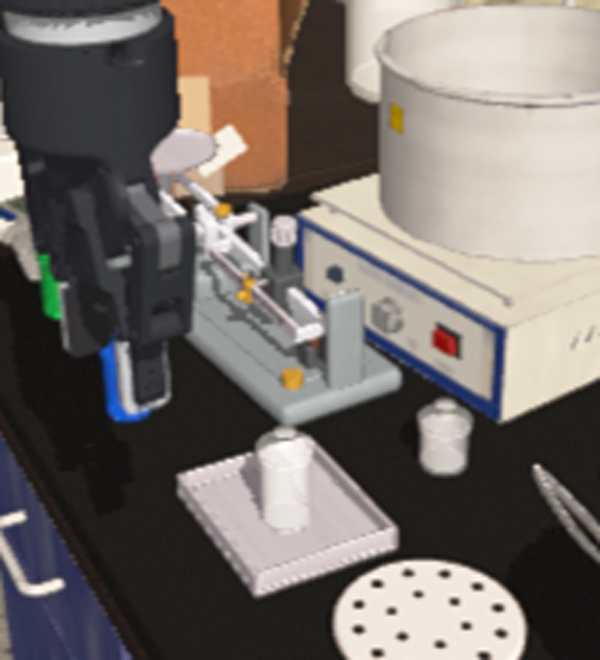

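View pics/t25.png

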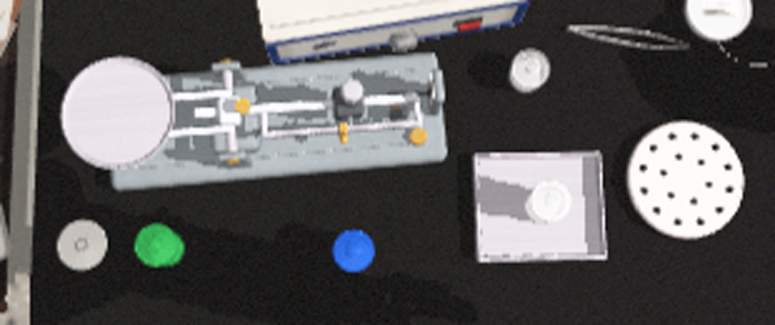

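View pics/t26.png

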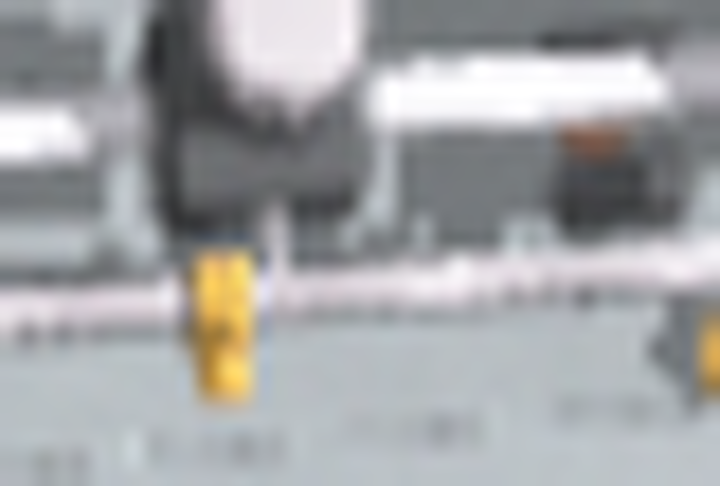

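The bottle stands upright in the tray, and the edge tongue is still outward of the index, at x≈280 against 222 in the zoom. The bystanders haven't moved, so I'm handing in.

```bash
python3 -c "
from h import *
print(r.sign_off(), r.state()['time'])"
```

```text
the job is handed in; nothing more can be done
the job is handed in; nothing more can be done
```

I weighed the bottle, found the sample wet, and put the bottle upright in the steel oven tray. I handed the job in at about 41 s of the 67 s allowed.

- **Balance:** With the fingers lifted clear, the beam rested level. Three image readings gave about +0.001 (pan), +0.0025 (beam end) and -0.002 rad (index). The index reading was the least reliable, because the brass blob changed size between pictures. I took the average as level to within about 0.003 rad. Getting there took several nudges: the second went past level by 0.043 rad, so I pushed the poise back once and then worked outwards in small steps.
- **Verdict:** The poise's reading edge stood about 5 mm farther out than the brass index, by the top picture and by position estimates. After the bottle was off, the top picture still showed it farther out, so the poise was left where it balanced.
- **Placing:** The bottle pressed the tray with up to 13 N when it touched down. I eased that to about 5 N before letting go, so the touchdown was a little firmer than I wanted.
- **Final check:** The last pictures show the bottle standing free inside the tray, the gripper clear of everything, and no visible change to the other things on the bench.

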